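# Check forming stakes for rocking and pack the sound ones

## Task

Check the forming stakes (two or three are out) one at a time, from the longest foot to the shortest: stand each upright in the middle of the black granite plate with its foot running left to right along the plate, press down firmly with the fingertips near the left corner of the foot on the robot's side, then near the diagonally opposite corner, and watch whether it rocks. Pack the stakes that do not rock upright side by side in the wooden box, feet flat on its floor, and stand those that rock upright in the shallow steel tray. Leave the other things on the bench where they are.

Things in the scene. Friction and masses are not known exactly. Their poses are not given: they have to be found in the camera images.
- stake_a: forming stake, longest kind, cast aluminium, 420 g: foot 150 mm (its x) x 60 mm (its y) x 12 mm thick; square stem 26 x 26 mm from 12 to 58 mm up; on it a cross bar head 20 mm along x, 58 mm along y, up to 72 mm. Origin: centre of the underside; z up. Grip the stem across x, TCP 42 mm above the origin. Looks like stake_b; exactly one of the two is out, and either may be the bad one.
- stake_b: looks like stake_a (same sizes, origin, axes); exactly one of the two is out. Any stake's underside is flat (sound) or crowned (bad): a 10 mm wide flat ridge along x, long edges 3 mm clear. A crowned one also stands level when left alone, but tips 0.12 rad about its x under 4 N or more pressed near a corner (close to the long edge), and comes back when let go.
- stake_c: forming stake, middle kind, cast aluminium, 380 g: foot 130 mm (its x) x 60 mm (its y) x 12 mm thick; square stem 26 x 26 mm from 12 to 58 mm up; on it a flat square head 22 x 22 mm, up to 72 mm. Origin: centre of the underside; z up. Grip the stem across x, TCP 42 mm above the origin. Looks like stake_d; exactly one of the two is out, and either may be the bad one.
- stake_d: looks like stake_c (same sizes, origin, axes); exactly one of the two is out. Any stake's underside is flat (sound) or crowned (bad): a 10 mm wide flat ridge along x, long edges 3 mm clear. A crowned one also stands level when left alone, but tips 0.12 rad about its x under 4 N or more pressed near a corner (close to the long edge), and comes back when let go.
- stake_e: forming stake, shortest kind, cast aluminium, 330 g: foot 112 mm (its x) x 60 mm (its y) x 12 mm thick; square stem 26 x 26 mm from 12 to 58 mm up; on it a round domed head 24 mm across, up to 72 mm. Origin: centre of the underside; z up. Grip the stem across x, TCP 42 mm above the origin. Looks like stake_f; one of the two or neither is out, and either may be the bad one.
- stake_f: looks like stake_e (same sizes, origin, axes); one of the two or neither is out. Any stake's underside is flat (sound) or crowned (bad): a 10 mm wide flat ridge along x, long edges 3 mm clear. A crowned one also stands level when left alone, but tips 0.12 rad about its x under 4 N or more pressed near a corner (close to the long edge), and comes back when let go.
- stake_a_end (a point): middle of the foot's +x end on stake_a, on its top edge: 75 mm along x, 12 mm up; axes as the stake
- stake_b_end (a point): middle of the foot's +x end on stake_b, on its top edge: 75 mm along x, 12 mm up; axes as the stake
- stake_c_end (a point): middle of the foot's +x end on stake_c, on its top edge: 65 mm along x, 12 mm up; axes as the stake
- stake_d_end (a point): middle of the foot's +x end on stake_d, on its top edge: 65 mm along x, 12 mm up; axes as the stake
- stake_e_end (a point): middle of the foot's +x end on stake_e, on its top edge: 56 mm along x, 12 mm up; axes as the stake
- stake_f_end (a point): middle of the foot's +x end on stake_f, on its top edge: 56 mm along x, 12 mm up; axes as the stake
- plate: black granite surface plate, fixed, 140 mm (its x) x 200 mm (its y) x 30 mm high; origin at the centre of its underside, x pointing roughly away from the robot, y roughly to the robot's left (within 0.15 rad)
- plate_top (a point): centre of the plate's top face, 30 mm above the bench, same axes as the plate
- crate: open wooden packing box, fixed, outer 216 mm (its x) x 178 mm (its y) x 43 mm high, walls and floor 8 mm, so 200 x 162 mm inside: three stakes fit side by side, feet across the box (foot x along the box's y), with about 5 mm between; origin at the centre of its underside
- crate_in (a point): centre of the packing box's inner floor, 8 mm above the bench, axes as the box
- tray: shallow dark steel reject tray, fixed, outer 208 mm (its x) x 170 mm (its y) x 22 mm high, walls and floor 4 mm, 200 x 162 mm inside, room for three stakes in the same arrangement; origin at the centre of its underside
- tray_in (a point): centre of the tray's inner floor, 4 mm above the bench, axes as the tray
- driver: screwdriver lying on the bench beyond the stakes, 200 mm long; not part of the job; leave it where it is
- jar: small jar, 44 mm across, 60 mm high; not part of the job; leave it where it is
- wood_ball: turned light wood knob, 48 mm across, 44 mm high; not part of the job; leave it where it is
- tin: steel tin, 60 mm across, 55 mm high; not part of the job; leave it where it is
- brush: brush lying on the bench, 190 mm long; not part of the job; leave it where it is
- pine_block: offcut of pine 90 x 50 x 35 mm, not always there; not part of the job; leave it where it is
Things that resemble listed ones, but are neither listed nor needed, are in the scene too. Leave any purple look-alike of the stake_e alone.

How it is judged:
By the outcome, as a careful person would: the job done as asked, in the order asked, and still so for the second after the job is handed in, with the robot touching nothing.
Of stake_a, stake_b only 1 to 1 are there at a start; the rules pass over those that are not, and their reading is None.
Of stake_c, stake_d only 1 to 1 are there at a start; the rules pass over those that are not, and their reading is None.
Of stake_e, stake_f, pine_block only 1 to 1 are there at a start; the rules pass over those that are not, and their reading is None.
At some moment in a run one of stake_a, stake_b, stake_c, stake_d, stake_e, stake_f may be knocked a few centimetres aside while the robot is not near it.
It also fails if it takes over 210 s, if anything falls off the work surface, if the arm or the gripper's body presses on something with over 40 N, if the wrist force passes 120 N, or if a joint passes its speed limit or range.

## Robot

A 6-joint arm with a two-finger parallel gripper is mounted at the origin on the work surface. World frame = base frame: x ahead of the robot, y to its left, z up, the work surface at z = 0. Lengths are in mm, angles in rad, forces in N, time in s.
With the tool pointing down it reaches from about 350 to 775 mm from the base axis. Payload 7.3 kg.
Tool frame: the origin (TCP) lies between the finger pads, 19 mm behind the fingertips; this is the grasp point; z points along the fingers, y is the line along which they close (so a half turn about z gives the same grasp; the last joint's range is limited). The gripper opens to 92 mm and grips with 3 to 60 N. Pads are 19 mm wide; open, the fingers measure 130 mm over their backs; the gripper's body (75 mm by 190 mm) begins 47 mm behind the grasp point.
Start: joints at [-1.465, 0.342, 1.524, -0, 1.275, -0.146], TCP at [130.824, -508.457, 245.541] pointing down, gripper open.
Joint ranges: [-2.53, 2.53], [-0.77, 2.02], [0.04, 2.7], [-1, 4.14], [0.28, 2.66], [-3.11, 3.11]. Speed limits (rad/s): [2.57, 2.57, 3.14, 3.14, 3.14, 3.14].

## Interface

Orientations are given as [roll, pitch, yaw] about the fixed x, y, z axes, in that order (R = Rz(yaw) Ry(pitch) Rx(roll)).
In Python, from plant import monitor, optics, workorder gives the robot as it stands. The module is installed in compiled form; this text tells all that it offers.
- The arm moves only by the tool servo_tool, never from a script. Its arguments are lists of equal length, an entry for each row: "linear": the shift along the tool's x, y, z as a fraction of full scale, a list of three; "spin": the turn about the tool's z as a fraction of full scale. In form: {"linear": [[dx, dy, dz], ...], "spin": [spin, ...]}. A call has exactly 8 rows; each row shifts and turns the commanded pose from where the row before left it, along the tool's axes as they then stand; what a row does not reach is not made up. Full scale, the value 1, is 200 mm for a shift and 90 degrees for a turn. A row lasts 1/8 s, in which the tool goes at most 62.5 mm and 10.7 degrees, less where a joint would pass 70% of its speed; a pose out of reach is approached as far as the arm can. A call with a number of a shift or a turn outside -1 to 1 is refused whole. A call with a gripper value outside its range is refused whole. "hand" is the opening, from -1 (shut) to 1 (fully open), set as the call begins (left out, the last holds). The fingers move at their own pace and stop on an object; the grip force is fixed at half the most. Time passes only in rows, so rows that do not move let the fingers close, or fill a call up. It gives the time, the measured TCP pose, the force, the opening and the grip force at its end, in the units of the state.
- monitor.get_obs(): the state, without advancing time (a new reading comes with each control period).
- optics.capture(name): name is "scene" or "top" or "wrist"; returns a dict with "frame" (384x512x3 uint8, blue, green, red), "K" (3x3 intrinsics, pixels), "world_to_cam" (4x4, takes a point from world to camera coordinates). Camera axes: x right, y down, z forward; pixel columns grow to the right and rows downward; lengths in mm; the calibration is good to about 2 mm. A picture is of the moment at which its call begins. There is no depth.
- workorder.close_job(): hands the job in; it is judged then, once.
The state is a dict: "time": time; "joint_positions": joint angles; "dq": joint speeds; "tau": joint torques, N m; "tool_pos": TCP position; "tcp_rot": TCP orientation; "contact_force": force on the tool from outside, world axes, zero at the start; "moment": the same for the moment, N m; "grip_width": finger opening in mm; "finger_force": force on a finger pad.
Only numpy, scipy, OpenCV 4.12 (cv2) and the standard library are available. Lean on these libraries where they do the work, as an engineer would, in place of code of your own. Each camera call takes 0.05 s, during which the arm holds its last target. There are 200 camera calls.

## Working session

There is one attempt and no reset: what is moved stays moved. The work goes in short steps, Python scripts to look and compute and a tool call to move; the robot and the scene stay as the last step left them, time stands still between calls to the robot, and variables do not carry over. Pictures are saved under pics/ and viewed, at most 14 in all, crops included, and the job is handed in when it is done.

Besides the shell and the picture viewer there is one more tool, called in YAML: its name, and indented under it one key for each argument. servo_tool: Moves the arm, as the interface text tells. Shift numbers are shares of 200 mm and turn numbers shares of 90 degrees, none past 1 either way. Its arguments: {"type":"object","properties":{"linear":{"type":"array","items":{"type":"array","items":{"type":"number","minimum":-1,"maximum":1}}},"spin":{"type":"array","items":{"type":"number","minimum":-1,"maximum":1}},"hand":{"type":"number"}},"required":["linear","spin"]}

```bash
mkdir -p pics
cat > h.py <<'E'
import numpy as np, cv2
from plant import monitor, optics, workorder
def snap(cam,name,crop=None,scale=1):
    d=optics.capture(cam); f=d["frame"]
    np.savez(f"pics/{name}.npz",K=d["K"],T=d["world_to_cam"],f=f)
    if crop: x0,y0,x1,y1=crop; f=f[y0:y1,x0:x1]
    if scale!=1: f=cv2.resize(f,None,fx=scale,fy=scale,interpolation=cv2.INTER_CUBIC)
    cv2.imwrite(f"pics/{name}.png",f); return d
def px2w(name,uv,z):
    d=np.load(f"pics/{name}.npz"); R=d["T"][:3,:3]; t=d["T"][:3,3]
    c=-R.T@t; r=R.T@np.linalg.inv(d["K"])@np.array([*uv,1.]); return c+r*(z-c[2])/r[2]
def w2px(name,p):
    d=np.load(f"pics/{name}.npz"); q=d["K"]@(d["T"][:3,:3]@np.array(p,float)+d["T"][:3,3]); return q[:2]/q[2]
E
python3 - <<'E'
from h import *
o=monitor.get_obs(); print(o)
snap("top","t0",scale=1.5625); d=snap("scene","s0",scale=1.5625); print(d["world_to_cam"])
E
```

```text
{'time': 0.0, 'joint_positions': array([-1.46500202e+00,  3.42742956e-01,  1.52505072e+00,  4.07567928e-05,
        1.27542359e+00, -1.45953490e-01]), 'dq': array([-0.00127577,  0.00031109,  0.00024485, -0.001166  , -0.0007142 ,
        0.00037125]), 'tau': array([-1.29796455e-03, -4.31247103e+01, -2.44223410e+01,  7.15252245e-02,
        5.58954547e-02, -1.22830161e-04]), 'tool_pos': array([ 130.78996386, -508.03539215,  244.82269335]), 'tcp_rot': array([-3.13999098e+00, -2.74835720e-04,  2.51735681e-01]), 'contact_force': array([ 0.10625059, -0.10796474, -0.1054597 ]), 'moment': array([ 0.05273459, -0.02963818,  0.00275562]), 'finger_force': 0.0, 'grip_width': 91.75040957019961}
[[ 6.02314574e-01  7.98010473e-01 -1.99107755e-02 -2.79670406e+02]
 [ 5.74181667e-01 -4.50433540e-01 -6.83684898e-01 -3.10212684e+02]
 [-5.54556190e-01  4.00360976e-01 -7.29505669e-01  1.30234009e+03]
 [ 0.00000000e+00  0.00000000e+00  0.00000000e+00  1.00000000e+00]]
```

View pics/t0.png

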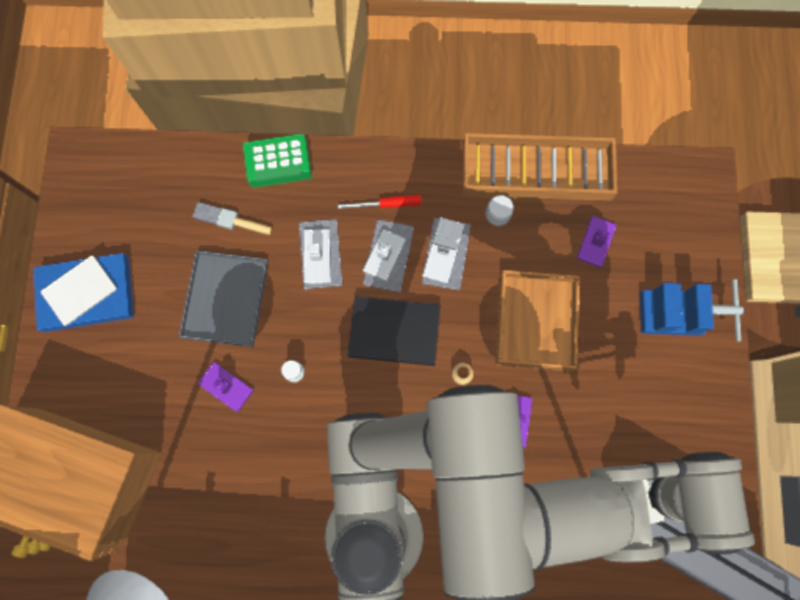

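View pics/s0.png

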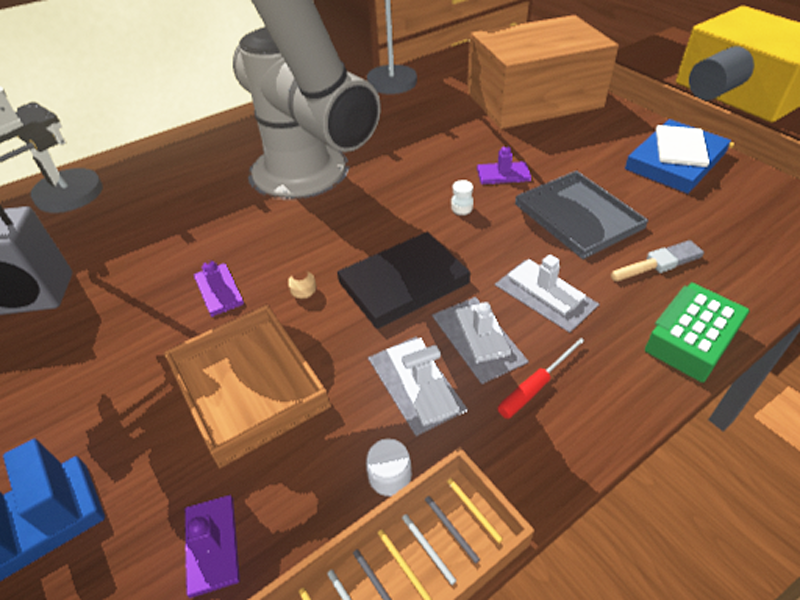

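The top view shows the plate at (394,330), box at (539,318) and tray at (225,297). Three stakes stand at (447,253) with a cross bar, (388,255) and (320,253). Next I'll enlarge these.

Run:
```python
from h import *
f=np.load("pics/t0.npz")["f"]
a=cv2.resize(f[135:240,180:310],None,fx=5.7,fy=5.7,interpolation=cv2.INTER_CUBIC)
cv2.imwrite("pics/c1.png",a)
b=np.hstack([f[150:245,110:178],f[150:245,310:378]])
cv2.imwrite("pics/c2.png",cv2.resize(b,None,fx=5.8,fy=5.8,interpolation=cv2.INTER_CUBIC))
```

```text
(no output)
```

View pics/c1.png

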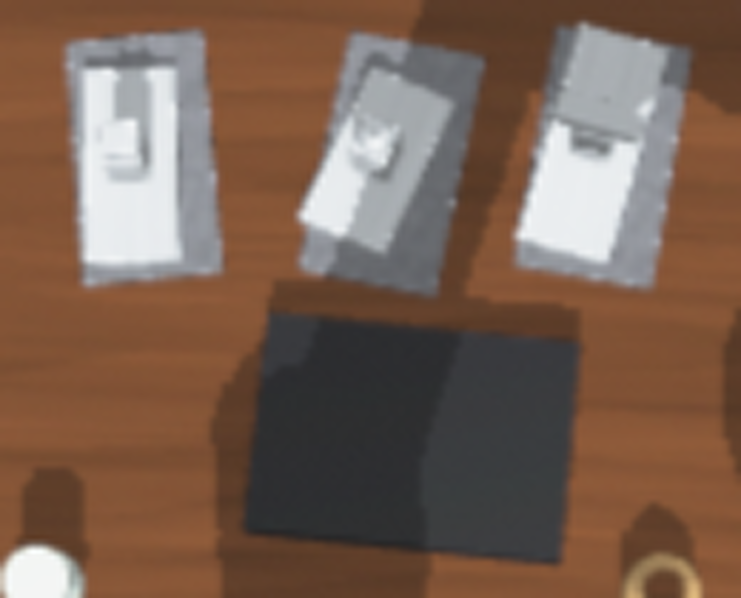

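View pics/c2.png

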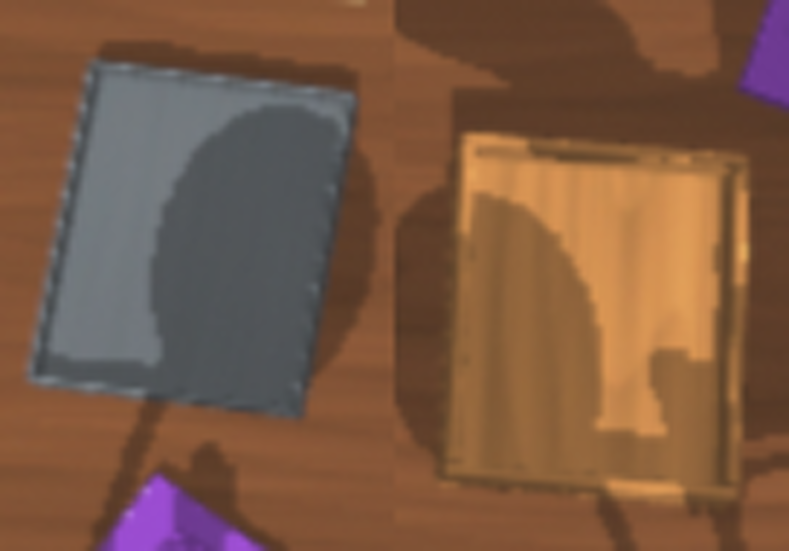

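Crop 1 shows the round-headed stake in the middle (shortest), the square-headed one on the left (middle kind) and the cross bar on the right (longest), each on a grey mat. Next I'll compute poses from the corner pixels.

Run:
```python
from h import *
def q(cs,z,x0,y0,s,ox=0):
    P=np.array([px2w("t0",(x0+(x-ox+.5)/s-.5,y0+(y+.5)/s-.5),z)[:2] for x,y in cs])
    c=P.mean(0); far=(P[0]+P[1])/2; near=(P[2]+P[3])/2; l=(P[0]+P[3])/2; r=(P[1]+P[2])/2
    d=far-near; e=l-r
    print("ctr",c.round(1),"far-near",np.linalg.norm(d).round(1),"ang",np.arctan2(d[1],d[0]).round(3),"left-right",np.linalg.norm(e).round(1),"ang",np.arctan2(-e[0],e[1]).round(3))
A=(180,135,5.7)
q([(270,315),(580,342),(563,562),(246,530)],30,*A)
q([(583,22),(670,45),(610,262),(517,240)],12,*A)
q([(85,68),(178,68),(182,262),(85,265)],12,*A)
q([(372,65),(455,100),(388,255),(300,218)],12,*A)
q([(92,62),(355,95),(302,415),(32,380)],22,110,150,5.8)
q([(463,133),(748,158),(738,498),(443,482)],43,310,150,5.8,394.4)
```

```text
ctr [451.9 -29.3] far-near 138.7 ang -0.054 left-right 197.5 ang -0.059
ctr [ 653.5 -138.7] far-near 153.0 ang -0.247 left-right 60.3 ang -0.219
ctr [626.7 161.1] far-near 131.7 ang 0.072 left-right 61.7 ang 0.052
ctr [636.5   1.4] far-near 112.9 ang -0.369 left-right 60.7 ang -0.375
ctr [515.8 369.5] far-near 205.8 ang -0.082 left-right 169.4 ang -0.093
ctr [ 487.3 -356.6] far-near 215.4 ang -0.047 left-right 177.6 ang -0.037
```

```bash
cat >> h.py <<'E'
def plan(x,y,z,yaw,n=8,start=None):
    """n equal rows from the present pose to the target, tool pointing down"""
    if start is None:
        o=monitor.get_obs(); start=[*o["tool_pos"],o["tcp_rot"][2]]
    p=np.array(start[:3],float); a=start[3]; g=np.array([x,y,z]); out=[];sp=[]
    for i in range(n):
        k=n-i; d=(g-p)/k; da=(yaw-a)/k
        c,s=np.cos(a),np.sin(a)
        l=np.round(np.array([c*d[0]+s*d[1], s*d[0]-c*d[1], -d[2]])/200,3); t=round(-da/(np.pi/2),3)
        out.append(l.tolist()); sp.append(t)
        l=l*200; p=p+[c*l[0]+s*l[1], s*l[0]-c*l[1], -l[2]]; a-=t*np.pi/2
    for i in range(0,n,8): print(str(out[i:i+8]).replace(" ",""),sp[i:i+8])
    print("end",p.round(1),round(a,3)); return [*p,a]
def st():
    o=monitor.get_obs(); print("t%.2f"%o["time"],o["tool_pos"].round(1),o["tcp_rot"].round(3),"F",o["contact_force"].round(1),"w%.1f f%.1f"%(o["grip_width"],o["finger_force"]))
E
python3 -c "
from h import *
plan(653,-138,180,1.33,16)"
```

```text
[[0.187,-0.071,0.02],[0.191,-0.059,0.02],[0.195,-0.046,0.02],[0.197,-0.032,0.02],[0.199,-0.019,0.02],[0.2,-0.005,0.02],[0.2,0.008,0.02],[0.199,0.022,0.021]] [np.float64(-0.043), np.float64(-0.043), np.float64(-0.043), np.float64(-0.043), np.float64(-0.043), np.float64(-0.043), np.float64(-0.043), np.float64(-0.043)]
[[0.197,0.035,0.02],[0.194,0.048,0.021],[0.19,0.061,0.02],[0.186,0.074,0.021],[0.181,0.086,0.02],[0.174,0.098,0.021],[0.167,0.11,0.02],[0.16,0.12,0.021]] [np.float64(-0.043), np.float64(-0.043), np.float64(-0.043), np.float64(-0.043), np.float64(-0.043), np.float64(-0.042), np.float64(-0.043), np.float64(-0.042)]
end [ 652.9 -138.   179.9] 1.329
```

servo_tool:
  linear:
    - [0.187,-0.071,0.02]
    - [0.191,-0.059,0.02]
    - [0.195,-0.046,0.02]
    - [0.197,-0.032,0.02]
    - [0.199,-0.019,0.02]
    - [0.2,-0.005,0.02]
    - [0.2,0.008,0.02]
    - [0.199,0.022,0.021]
  spin: [-0.043,-0.043,-0.043,-0.043,-0.043,-0.043,-0.043,-0.043]
  hand: 0.5

```text
time: 1.1
tool_pos: [392.8, -322.5, 212.9]
tcp_rot: [-3.141, 0.0, 0.794]
contact_force: [-1.0, -0.5, 0.1]
grip_width: 68.7
finger_force: 0.0
```

servo_tool:
  linear:
    - [0.197,0.035,0.02]
    - [0.194,0.048,0.021]
    - [0.19,0.061,0.02]
    - [0.186,0.074,0.021]
    - [0.181,0.086,0.02]
    - [0.174,0.098,0.021]
    - [0.167,0.11,0.02]
    - [0.16,0.12,0.021]
  spin: [-0.043,-0.043,-0.043,-0.043,-0.043,-0.043,-0.043,-0.043]

```text
time: 2.1
tool_pos: [653.6, -137.3, 179.8]
tcp_rot: [-3.141, 0.0, 1.335]
contact_force: [-0.6, -0.5, 0.5]
grip_width: 68.8
finger_force: 0.0
```

```bash
python3 -c "
from h import *
st(); snap('wrist','w0',scale=1.5625)
for z in (12,72): print(w2px('w0',[653,-138,z])*1.5625)"
```

```text
t2.10 [ 653.6 -137.3  179.8] [-3.141  0.     1.335] F [-0.6 -0.5  0.5] w68.8 f0.0
[400.30523591 285.788435  ]
[400.11575418 311.50233264]
```

View pics/w0.png

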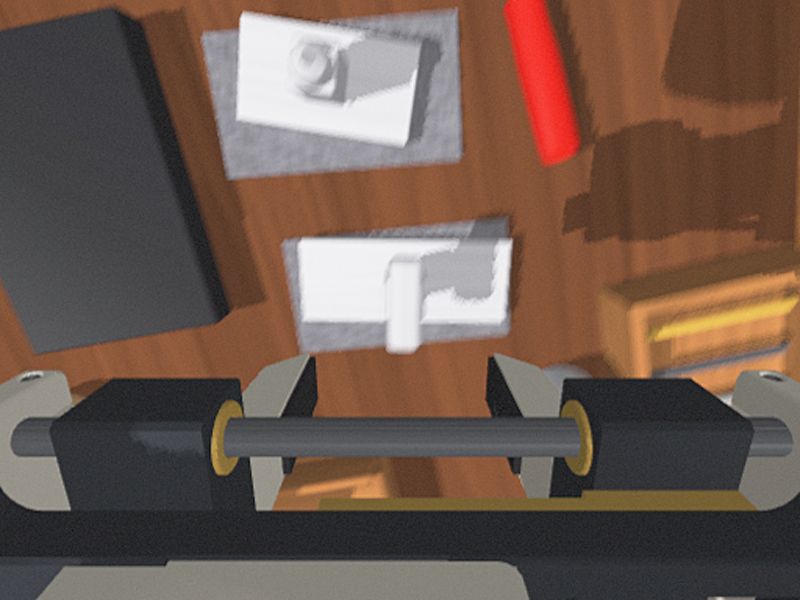

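The wrist view shows the long stake's foot at (302–513, 238–323) and its bar at (405,305), close to where I predicted.

```bash
python3 -c "
from h import *
P=np.array([px2w('w0',(u/1.5625,v/1.5625),12)[:2] for u,v in [(302,239),(513,238),(510,320),(303,323)]]);c=P.mean(0)
d=(P[1]+P[2]-P[0]-P[3])/2;print(c,np.linalg.norm(d),np.arctan2(d[1],d[0]),np.linalg.norm(P[0]-P[3]))
H=np.array([px2w('w0',(u/1.5625,v/1.5625),72)[:2] for u,v in [(387,262),(423,262),(419,353),(387,352)]]);print(H.mean(0))
plan(*((c+H.mean(0))/2),42,np.arctan2(d[1],d[0])+np.pi/2)"
```

```text
[ 658.52153874 -135.75557634] 153.42214626397347 -0.22477388316574734 63.73408290460828
[ 655.67035153 -136.82922013]
[[-0.001,0.001,0.085],[-0.001,0.001,0.086],[-0.002,0.001,0.085],[-0.001,0.001,0.086],[-0.002,0.0,0.085],[-0.001,0.001,0.086],[-0.002,0.0,0.085],[-0.001,0.001,0.086]] [np.float64(-0.0), np.float64(-0.001), np.float64(-0.0), np.float64(-0.001), np.float64(-0.0), np.float64(-0.001), np.float64(-0.0), np.float64(-0.001)]
end [ 657.1 -136.2   42. ] 1.346
```

servo_tool:
  linear:
    - [0,0.001,0.085]
    - [0,0.001,0.085]
    - [-0.001,0.001,0.085]
    - [-0.001,0.001,0.085]
    - [-0.001,0,0.085]
    - [-0.001,0,0.085]
    - [0,0,0.085]
    - [0,0,0.09]
  spin: [-0.001,-0.001,-0.001,-0.001,0,0,0,0]

```text
time: 3.15
tool_pos: [653.5, -139.3, 42.4]
tcp_rot: [3.141, 0.0, 1.339]
contact_force: [-0.1, -0.1, -0.3]
grip_width: 68.8
finger_force: 0.0
```

servo_tool:
  linear:
    - [0,0,0]
    - [0,0,0]
    - [0,0,0]
    - [0,0,0]
    - [0,0,0]
    - [0,0,0]
    - [0,0,0]
    - [0,0,0]
  spin: [0,0,0,0,0,0,0,0]
  hand: -1

```text
time: 4.15
tool_pos: [653.6, -139.3, 44.0]
tcp_rot: [3.141, 0.0, 1.339]
contact_force: [-0.8, -0.4, 4.9]
grip_width: 25.7
finger_force: 29.9
```

```bash
python3 -c "
from h import *
st()
o=monitor.get_obs();s=[*o['tool_pos'],o['tcp_rot'][2]]
s=plan(s[0],s[1],150,1.1,8,s)
s=plan(453,-29,150,-0.056,16,s);s=plan(453,-29,82,-0.056,8,s)"
```

```text
t4.15 [ 653.6 -139.3   44. ] [3.141 0.    1.339] F [-0.8 -0.4  4.9] w25.7 f29.9
[[0.0,0.0,-0.066],[0.0,0.0,-0.066],[0.0,0.0,-0.066],[0.0,0.0,-0.066],[0.0,0.0,-0.067],[0.0,0.0,-0.066],[0.0,0.0,-0.067],[0.0,0.0,-0.066]] [np.float64(0.019), np.float64(0.019), np.float64(0.019), np.float64(0.019), np.float64(0.019), np.float64(0.019), np.float64(0.019), np.float64(0.019)]
end [ 653.6 -139.3  150. ] 1.1
[[0.002,-0.071,-0.0],[-0.003,-0.071,-0.0],[-0.008,-0.071,-0.0],[-0.013,-0.07,-0.0],[-0.018,-0.069,-0.0],[-0.023,-0.068,-0.0],[-0.028,-0.066,-0.0],[-0.033,-0.064,-0.0]] [np.float64(0.046), np.float64(0.046), np.float64(0.046), np.float64(0.046), np.float64(0.046), np.float64(0.046), np.float64(0.046), np.float64(0.046)]
[[-0.037,-0.061,-0.0],[-0.042,-0.058,-0.0],[-0.046,-0.055,-0.0],[-0.049,-0.052,-0.0],[-0.053,-0.048,-0.0],[-0.056,-0.044,-0.0],[-0.06,-0.04,-0.0],[-0.062,-0.036,-0.0]] [np.float64(0.046), np.float64(0.046), np.float64(0.046), np.float64(0.046), np.float64(0.046), np.float64(0.046), np.float64(0.046), np.float64(0.046)]
end [453. -29. 150.] -0.056
[[-0.0,-0.0,0.042],[-0.0,-0.0,0.043],[-0.0,-0.0,0.042],[-0.0,-0.0,0.043],[-0.0,-0.0,0.042],[-0.0,-0.0,0.043],[-0.0,-0.0,0.042],[-0.0,-0.0,0.043]] [np.float64(-0.0), np.float64(-0.0), np.float64(-0.0), np.float64(-0.0), np.float64(-0.0), np.float64(-0.0), np.float64(-0.0), np.float64(-0.0)]
end [453. -29.  82.] -0.056
```

servo_tool:
  linear:
    - [0,0,-0.04]
    - [0,0,-0.07]
    - [0,0,-0.07]
    - [0,0,-0.07]
    - [0,0,-0.07]
    - [0,0,-0.07]
    - [0,0,-0.07]
    - [0,0,-0.07]
  spin: [0,0.02,0.02,0.02,0.02,0.02,0.02,0.02]

```text
time: 5.15
tool_pos: [653.5, -139.2, 150.5]
tcp_rot: [3.141, 0.0, 1.117]
contact_force: [0.2, -0.4, -3.3]
grip_width: 26.0
finger_force: 29.8
```

```bash
python3 -c "
from h import *
st()
s=plan(452,-29,150,-0.056,16);s=plan(452,-29,80,-0.056,8,s)"
```

```text
t5.15 [ 653.5 -139.2  150.5] [3.141 0.    1.117] F [ 0.2 -0.4 -3.3] w26.0 f29.8
[[0.003,-0.072,0.0],[-0.002,-0.072,0.0],[-0.007,-0.071,0.0],[-0.012,-0.071,0.0],[-0.018,-0.07,0.0],[-0.023,-0.068,0.0],[-0.028,-0.066,0.0],[-0.032,-0.064,0.0]] [np.float64(0.047), np.float64(0.047), np.float64(0.047), np.float64(0.047), np.float64(0.047), np.float64(0.047), np.float64(0.046), np.float64(0.047)]
[[-0.037,-0.061,0.0],[-0.041,-0.059,0.0],[-0.046,-0.055,0.0],[-0.049,-0.052,0.0],[-0.053,-0.048,0.001],[-0.057,-0.044,0.0],[-0.06,-0.04,0.001],[-0.062,-0.036,0.0]] [np.float64(0.046), np.float64(0.047), np.float64(0.046), np.float64(0.047), np.float64(0.046), np.float64(0.047), np.float64(0.046), np.float64(0.047)]
end [452.  -29.  150.1] -0.057
[[0.0,0.0,0.044],[0.0,0.0,0.044],[0.0,0.0,0.044],[0.0,0.0,0.044],[0.0,0.0,0.044],[0.0,0.0,0.043],[0.0,0.0,0.044],[0.0,0.0,0.043]] [np.float64(-0.0), np.float64(-0.0), np.float64(-0.0), np.float64(-0.0), np.float64(-0.0), np.float64(-0.0), np.float64(-0.0), np.float64(-0.0)]
end [452.  -29.   80.1] -0.057
```

servo_tool:
  linear:
    - [0.003,-0.072,0]
    - [-0.002,-0.072,0]
    - [-0.007,-0.071,0]
    - [-0.012,-0.071,0]
    - [-0.018,-0.07,0]
    - [-0.023,-0.068,0]
    - [-0.028,-0.066,0]
    - [-0.032,-0.064,0]
  spin: [0.047,0.047,0.047,0.047,0.047,0.047,0.046,0.047]

```text
time: 6.15
tool_pos: [552.2, -84.1, 150.1]
tcp_rot: [3.141, -0.0, 0.526]
contact_force: [0.1, 0.6, -3.5]
grip_width: 26.0
finger_force: 29.8
```

servo_tool:
  linear:
    - [-0.037,-0.061,0]
    - [-0.041,-0.059,0]
    - [-0.046,-0.055,0]
    - [-0.049,-0.052,0]
    - [-0.053,-0.048,0]
    - [-0.057,-0.044,0]
    - [-0.06,-0.04,0]
    - [-0.062,-0.036,0]
  spin: [0.046,0.047,0.046,0.047,0.046,0.047,0.046,0.047]

```text
time: 7.15
tool_pos: [451.6, -29.3, 150.2]
tcp_rot: [3.141, -0.001, -0.058]
contact_force: [-0.4, 0.9, -3.7]
grip_width: 25.9
finger_force: 29.8
```

servo_tool:
  linear:
    - [0,0,0.05]
    - [0,0,0.05]
    - [0,0,0.05]
    - [0,0,0.05]
    - [0,0,0.05]
    - [0,0,0.05]
    - [0,0,0.05]
    - [0,0,0]
  spin: [0,0,0,0,0,0,0,0]

```text
time: 8.15
tool_pos: [451.3, -29.3, 78.7]
tcp_rot: [-3.141, 0.002, -0.055]
contact_force: [-0.0, 0.1, -3.7]
grip_width: 25.9
finger_force: 29.8
```

```bash
python3 -c "
from h import *
st();snap('wrist','w1',scale=1.5625)"
```

```text
t8.15 [451.3 -29.3  78.7] [-3.141e+00  2.000e-03 -5.500e-02] F [-0.   0.1 -3.7] w25.9 f29.8
```

View pics/w1.png

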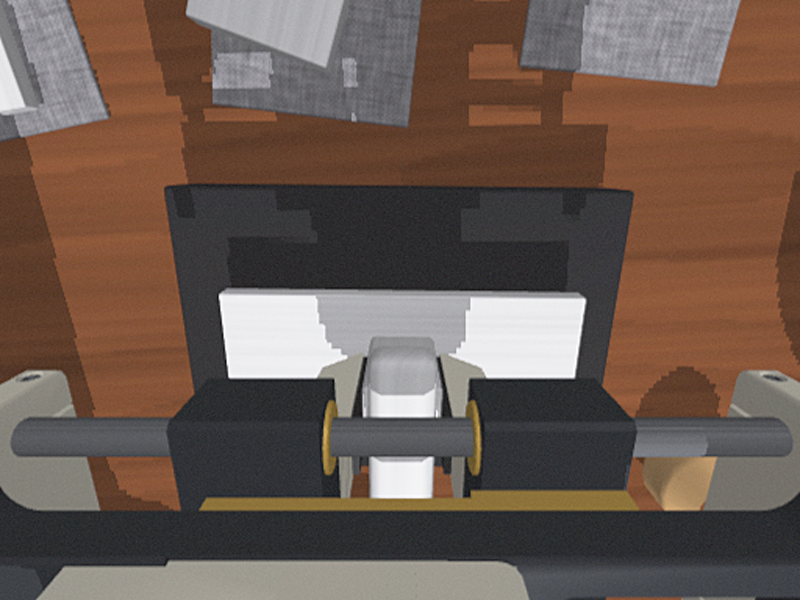

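The stake hangs level over the plate. Its far foot edge runs (222,293)-(584,295), and the plate's far corners are at (167,187) and (632,192).

```bash
python3 -c "
from h import *
f=lambda u,v,z:px2w('w1',(u/1.5625,v/1.5625),z)
a,b=f(220,290,48),f(584,294,48);print(a,b,(a+b)/2,np.linalg.norm(a-b),np.arctan2(a[0]-b[0],b[1]-a[1]))
a,b=f(167,187,30),f(632,192,30);m=(a+b)/2;print(a,b,m,np.linalg.norm(a-b)); t=np.arctan2(-(a-b)[0],(a-b)[1]);print(t,m[:2]-70*np.array([np.cos(t),np.sin(t)]))"
```

```text
[488.67165228  43.60837453  48.        ] [ 479.03465451 -105.25741864   48.        ] [483.8531534  -30.82452206  48.        ] 149.17739808839008 3.0769467119594216
[529.94734697  65.99217761  30.        ] [ 517.43166082 -129.87151304   30.        ] [523.68950389 -31.93966771  30.        ] 196.26315934128186
-0.06381322135252865 [453.83197999 -27.47577325]
```

servo_tool:
  linear:
    - [0,0,0.005]
    - [0,0,0.005]
    - [0,0,0.005]
    - [0,0,0.005]
    - [0,0,0.003]
    - [0,0,0]
    - [0,0,0]
    - [0,0,0]
  spin: [0,0,0,0,0,0,0,0]

```text
time: 9.2
tool_pos: [451.8, -29.4, 74.9]
tcp_rot: [3.141, -0.0, -0.054]
contact_force: [0.2, 0.3, -3.4]
grip_width: 25.6
finger_force: 29.8
```

servo_tool:
  linear:
    - [0,0,0.004]
    - [0,0,0.004]
    - [0,0,0.003]
    - [0,0,0.003]
    - [0,0,0]
    - [0,0,0]
    - [0,0,0]
    - [0,0,0]
  spin: [0,0,0,0,0,0,0,0]

```text
time: 10.2
tool_pos: [451.8, -29.4, 72.1]
tcp_rot: [3.142, -0.0, -0.055]
contact_force: [0.8, -0.2, -4.1]
grip_width: 25.8
finger_force: 29.8
```

servo_tool:
  linear:
    - [0,0,0.003]
    - [0,0,0.003]
    - [0,0,0.003]
    - [0,0,0]
    - [0,0,0]
    - [0,0,0]
    - [0,0,0]
    - [0,0,0]
  spin: [0,0,0,0,0,0,0,0]

```text
time: 11.2
tool_pos: [451.8, -29.4, 70.9]
tcp_rot: [3.141, -0.0, -0.055]
contact_force: [-2.6, 0.4, 5.0]
grip_width: 26.0
finger_force: 29.8
```

servo_tool:
  linear:
    - [0,0,0]
    - [0,0,0]
    - [0,0,0]
    - [0,0,0]
    - [0,0,-0.08]
    - [0,0,-0.08]
    - [0,0,-0.08]
    - [0,0,-0.08]
  spin: [0,0,0,0,0,0,0,0]
  hand: 0.2

```text
time: 12.2
tool_pos: [451.7, -29.4, 134.8]
tcp_rot: [3.142, 0.0, -0.055]
contact_force: [-0.4, 0.6, -0.3]
grip_width: 55.2
finger_force: 0.0
```

```bash
python3 -c "
from h import *
st()
s=plan(433.9,30.2,135,-0.057,8);s=plan(433.9,30.2,65,-0.057,8,s)"
```

```text
t12.20 [451.7 -29.4 134.8] [ 3.142  0.    -0.055] F [-0.4  0.6 -0.3] w55.2 f0.0
[[-0.013,-0.037,-0.0],[-0.013,-0.037,-0.0],[-0.013,-0.036,-0.0],[-0.013,-0.037,-0.0],[-0.013,-0.036,-0.0],[-0.013,-0.037,-0.0],[-0.013,-0.036,-0.001],[-0.014,-0.037,-0.0]] [np.float64(0.0), np.float64(0.0), np.float64(0.0), np.float64(0.0), np.float64(0.0), np.float64(0.001), np.float64(0.0), np.float64(0.001)]
end [433.9  30.3 135. ] -0.058
[[0.0,0.0,0.044],[0.0,0.0,0.044],[0.0,0.0,0.044],[0.0,0.0,0.044],[0.0,0.0,0.043],[0.0,0.0,0.044],[0.0,0.0,0.043],[0.0,0.0,0.044]] [np.float64(-0.0), np.float64(-0.0), np.float64(-0.0), np.float64(-0.0), np.float64(-0.0), np.float64(-0.0), np.float64(-0.0), np.float64(-0.0)]
end [433.9  30.3  65. ] -0.058
```

servo_tool:
  linear:
    - [-0.026,-0.074,0]
    - [-0.026,-0.073,0]
    - [-0.026,-0.073,0]
    - [-0.027,-0.073,0]
    - [0,0,0]
    - [0,0,0]
    - [0,0,0]
    - [0,0,0]
  spin: [0,0,0,0,0,0,0,0]
  hand: -1

```text
time: 13.2
tool_pos: [434.1, 29.8, 134.3]
tcp_rot: [3.141, -0.0, -0.055]
contact_force: [0.1, 0.7, 0.0]
grip_width: 0.5
finger_force: 0.0
```

servo_tool:
  linear:
    - [0,0,0.05]
    - [0,0,0.05]
    - [0,0,0.05]
    - [0,0,0.05]
    - [0,0,0.05]
    - [0,0,0.05]
    - [0,0,0.05]
    - [0,0,0]
  spin: [0,0,0,0,0,0,0,0]

```text
time: 14.2
tool_pos: [433.5, 30.3, 63.5]
tcp_rot: [3.142, 0.002, -0.054]
contact_force: [-0.4, 0.6, 1.0]
grip_width: 0.2
finger_force: 0.0
```

servo_tool:
  linear:
    - [0,0,0.005]
    - [0,0,0.005]
    - [0,0,0.003]
    - [0,0,0]
    - [0,0,0]
    - [0,0,0]
    - [0,0,0]
    - [0,0,0]
  spin: [0,0,0,0,0,0,0,0]

```text
time: 15.2
tool_pos: [434.0, 30.2, 61.7]
tcp_rot: [3.142, -0.0, -0.054]
contact_force: [0.8, -0.2, -0.1]
grip_width: 0.1
finger_force: 0.0
```

```bash
python3 -c "
from h import *
st();snap('scene','s1',(200,130,330,220),6);snap('wrist','w2')"
```

```text
t15.20 [434.   30.2  61.7] [ 3.142 -0.    -0.054] F [ 0.8 -0.2 -0.1] w0.1 f0.0
```

View pics/s1.png

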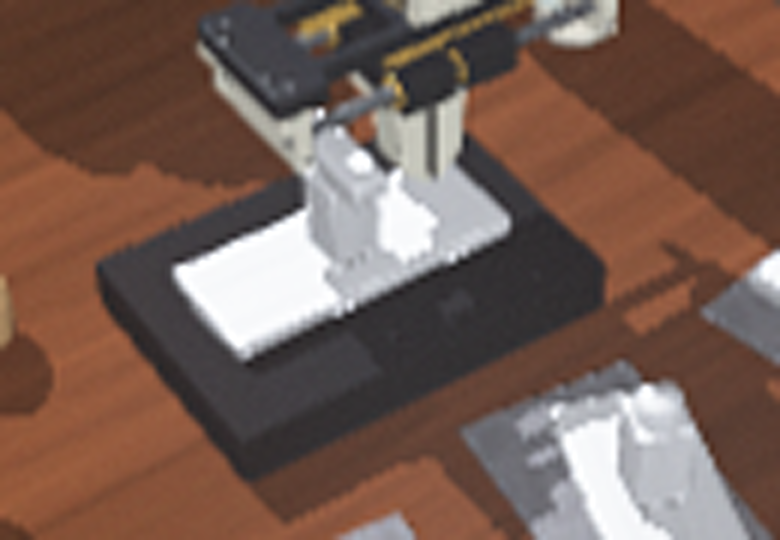

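The view shows the stake upright with the shut fingertips just over the left, robot-side part of its foot. Next I'll press.

servo_tool:
  linear:
    - [0,0,0.005]
    - [0,0,0.005]
    - [0,0,0]
    - [0,0,0]
    - [0,0,0]
    - [0,0,0]
    - [0,0,0]
    - [0,0,0]
  spin: [0,0,0,0,0,0,0,0]

```text
time: 16.3
tool_pos: [434.0, 30.3, 59.7]
tcp_rot: [3.142, -0.0, -0.055]
contact_force: [-2.1, 1.6, 3.8]
grip_width: 0.6
finger_force: 2.0
```

servo_tool:
  linear:
    - [0,0,0.005]
    - [0,0,0]
    - [0,0,0]
    - [0,0,0]
    - [0,0,0]
    - [0,0,0]
    - [0,0,0]
    - [0,0,0]
  spin: [0,0,0,0,0,0,0,0]

```text
time: 17.3
tool_pos: [434.0, 30.3, 59.3]
tcp_rot: [3.142, -0.0, -0.054]
contact_force: [-5.4, 1.2, 11.8]
grip_width: 0.6
finger_force: 6.2
```

```bash
cat >> h.py <<'E'
def flow(a,b,pts):
    A,B=[cv2.cvtColor(np.load(f"pics/{n}.npz")["f"],cv2.COLOR_BGR2GRAY) for n in (a,b)]
    p=np.float32(pts).reshape(-1,1,2); n,s,e=cv2.calcOpticalFlowPyrLK(A,B,p,None,winSize=(9,9),maxLevel=1)
    print((n-p).reshape(-1,2).round(2).tolist(),s.ravel())
E
python3 -c "
from h import *
st();snap('scene','s2',(200,130,330,220),6)
flow('s1','s2',[(256,155),(260,162),(240,188),(229,175),(284,167),(241,205)])
print(w2px('s1',[453,-29,102])-w2px('s1',[453-8.6,-29,102]))"
```

```text
t17.30 [434.   30.3  59.3] [ 3.142 -0.    -0.054] F [-5.4  1.2 11.8] w0.6 f6.2
[[1.6699999570846558, 1.1299999952316284], [-0.7799999713897705, -0.5899999737739563], [-0.6600000262260437, -1.1299999952316284], [-0.05000000074505806, 0.3400000035762787], [-0.10999999940395355, -0.6899999976158142], [0.0, -0.009999999776482582]] [1 1 1 1 1 1]
[1.85769479 1.63148139]
```

View pics/s2.png

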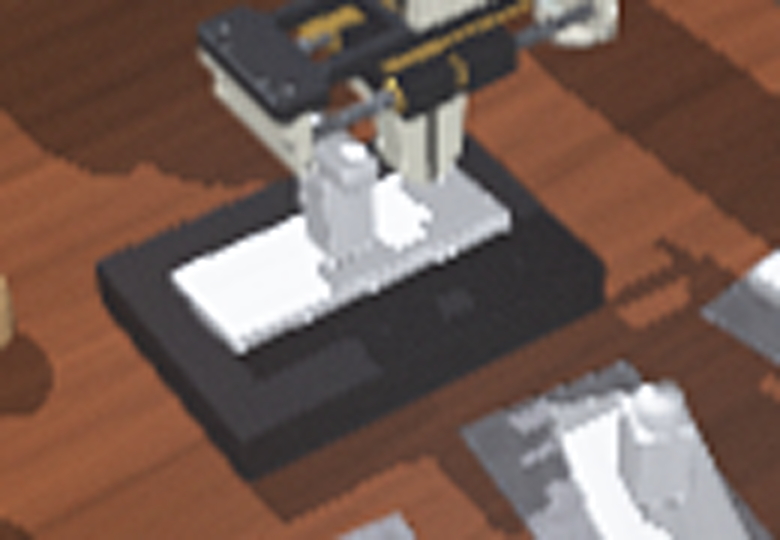

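The head has tipped toward the robot and the far edge has lifted, so this stake rocks. Next is the diagonal corner.

servo_tool:
  linear:
    - [0,0,-0.02]
    - [0,0,-0.06]
    - [0,0,-0.1]
    - [0,0,-0.1]
    - [0,0,-0.1]
    - [0,0,0]
    - [0,0,0]
    - [0,0,0]
  spin: [0,0,0,0,0,0,0,0]

```text
time: 18.35
tool_pos: [433.5, 30.2, 134.0]
tcp_rot: [3.142, 0.001, -0.055]
contact_force: [0.0, 0.5, 0.8]
grip_width: 0.4
finger_force: 0.0
```

```bash
python3 -c "
from h import *
st();snap('scene','s3')
flow('s1','s3',[(240,188),(229,175),(284,167),(241,205)])
s=plan(473.1,-88.2,135,-0.057,8)"
```

```text
t18.35 [433.5  30.2 134. ] [ 3.142e+00  1.000e-03 -5.500e-02] F [0.  0.5 0.8] w0.4 f0.0
[[-0.38999998569488525, -0.44999998807907104], [-0.07999999821186066, 0.09000000357627869], [0.5400000214576721, -0.3199999928474426], [0.029999999329447746, -0.009999999776482582]] [1 1 1 1]
[[0.029,0.073,-0.001],[0.029,0.073,-0.001],[0.029,0.072,-0.0],[0.029,0.073,-0.001],[0.028,0.072,-0.0],[0.029,0.073,-0.001],[0.028,0.072,-0.0],[0.029,0.073,-0.001]] [np.float64(0.0), np.float64(0.0), np.float64(0.0), np.float64(0.0), np.float64(0.0), np.float64(0.001), np.float64(0.0), np.float64(0.001)]
end [473.1 -88.3 135. ] -0.058
```

servo_tool:
  linear:
    - [0.029,0.073,0]
    - [0.029,0.073,0]
    - [0.029,0.072,0]
    - [0.029,0.073,0]
    - [0.028,0.072,0]
    - [0.029,0.073,0]
    - [0.028,0.072,0]
    - [0.029,0.073,0]
  spin: [0,0,0,0,0,0,0,0]

```text
time: 19.4
tool_pos: [473.8, -89.3, 134.7]
tcp_rot: [3.142, 0.0, -0.054]
contact_force: [0.3, -0.0, 0.5]
grip_width: 0.4
finger_force: 0.0
```

servo_tool:
  linear:
    - [0,0,0.06]
    - [0,0,0.06]
    - [0,0,0.06]
    - [0,0,0.06]
    - [0,0,0.06]
    - [0,0,0.04]
    - [0,0,0.02]
    - [0,0,0]
  spin: [0,0,0,0,0,0,0,0]

```text
time: 20.4
tool_pos: [473.6, -88.3, 62.6]
tcp_rot: [3.142, 0.0, -0.055]
contact_force: [0.0, -0.2, 1.1]
grip_width: 0.4
finger_force: 0.0
```

servo_tool:
  linear:
    - [0,0,0.005]
    - [0,0,0.005]
    - [0,0,0.003]
    - [0,0,0]
    - [0,0,0]
    - [0,0,0]
    - [0,0,0]
    - [0,0,0]
  spin: [0,0,0,0,0,0,0,0]

```text
time: 21.4
tool_pos: [474.0, -88.4, 60.3]
tcp_rot: [3.141, -0.001, -0.055]
contact_force: [2.8, 0.4, 4.6]
grip_width: 0.4
finger_force: 1.9
```

servo_tool:
  linear:
    - [0,0,0.005]
    - [0,0,0.003]
    - [0,0,0]
    - [0,0,0]
    - [0,0,0]
    - [0,0,0]
    - [0,0,0]
    - [0,0,0]
  spin: [0,0,0,0,0,0,0,0]

```text
time: 22.4
tool_pos: [474.1, -88.5, 59.2]
tcp_rot: [3.141, -0.002, -0.054]
contact_force: [1.2, 0.4, 9.6]
grip_width: 0.4
finger_force: 5.1
```

```bash
python3 -c "
from h import *
st();snap('scene','s4')
flow('s1','s4',[(240,188),(229,175),(284,167),(241,205)])"
```

```text
t22.40 [474.1 -88.5  59.2] [ 3.141e+00 -2.000e-03 -5.400e-02] F [1.2 0.4 9.6] w0.4 f5.1
[[-0.3700000047683716, 0.3499999940395355], [2.390000104904175, 2.5999999046325684], [0.7099999785423279, 0.7400000095367432], [-0.14000000059604645, -0.029999999329447746]] [1 1 1 1]
```

servo_tool:
  linear:
    - [0,0,-0.02]
    - [0,0,-0.06]
    - [0,0,-0.1]
    - [0,0,-0.1]
    - [0,0,-0.1]
    - [0,0,0]
    - [0,0,0]
    - [0,0,0]
  spin: [0,0,0,0,0,0,0,0]

```text
time: 23.45
tool_pos: [472.9, -88.1, 133.6]
tcp_rot: [-3.141, 0.002, -0.055]
contact_force: [0.6, 0.5, -0.3]
grip_width: 0.3
finger_force: 0.0
```

```bash
python3 -c "
from h import *
st();snap('wrist','w5',scale=1.5625);snap('scene','s5')
s=plan(452,-29,135,-0.057,8)"
```

```text
t23.45 [472.9 -88.1 133.6] [-3.141e+00  2.000e-03 -5.500e-02] F [ 0.6  0.5 -0.3] w0.3 f0.0
[[-0.015,-0.036,-0.001],[-0.015,-0.036,-0.001],[-0.015,-0.036,-0.001],[-0.015,-0.036,-0.001],[-0.015,-0.036,-0.0],[-0.016,-0.037,-0.001],[-0.015,-0.036,-0.0],[-0.016,-0.037,-0.001]] [np.float64(0.0), np.float64(0.0), np.float64(0.0), np.float64(0.0), np.float64(0.0), np.float64(0.001), np.float64(0.0), np.float64(0.001)]
end [452.  -28.9 135. ] -0.058
```

View pics/w5.png

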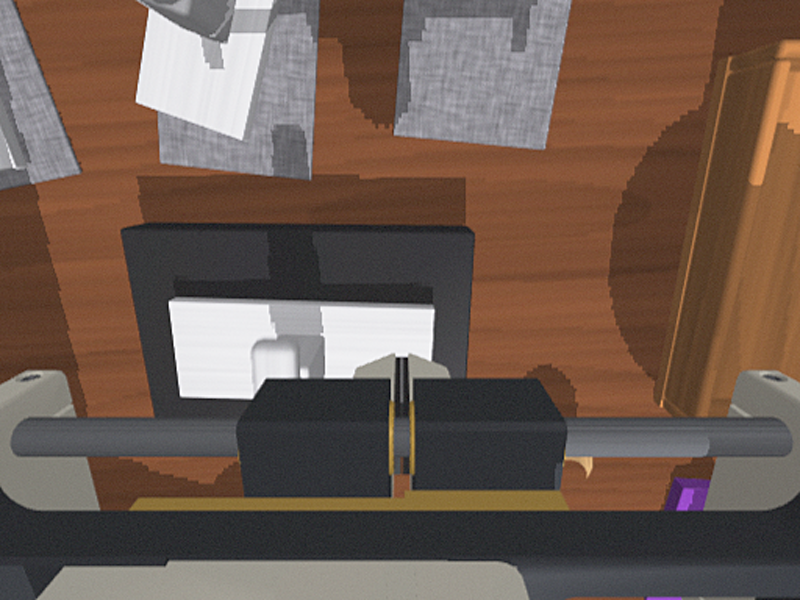

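The stake stands upright on the plate, with foot corners at (170,298), (434,305) and (181,398). Next I'll compute its pose.

```bash
python3 -c "
from h import *
f=lambda u,v,z:px2w('w5',(u/1.5625,v/1.5625),z)
a,b,c=f(170,298,42),f(434,305,42),f(181,398,42);print(a,b,c,np.linalg.norm(a-b),np.linalg.norm(a-c)); t=np.arctan2(-(a-b)[0],(a-b)[1]);m=(a+b)/2;m=m[:2]-30*np.array([np.cos(t),np.sin(t)]);print(t,m)
s=plan(m[0]-1,m[1],135,-0.06,8);s=plan(s[0],s[1],71.5,-0.06,8,s)"
```

```text
[491.64447945  41.07167859  42.        ] [ 479.69313428 -106.22552057   42.        ] [428.9854494   47.86420586  42.        ] 147.7812556840662 63.026125322064985
-0.08096027525930835 [455.76707167 -30.15076516]
[[-0.013,-0.036,-0.001],[-0.014,-0.036,-0.001],[-0.013,-0.035,-0.001],[-0.014,-0.036,-0.001],[-0.013,-0.035,-0.0],[-0.014,-0.035,-0.001],[-0.014,-0.036,-0.0],[-0.013,-0.035,-0.001]] [np.float64(0.0), np.float64(0.0), np.float64(0.001), np.float64(0.0), np.float64(0.001), np.float64(0.0), np.float64(0.001), np.float64(0.0)]
end [454.8 -30.2 135. ] -0.059
[[0.0,-0.0,0.04],[0.0,-0.0,0.04],[0.0,-0.0,0.04],[0.0,-0.0,0.04],[0.0,-0.0,0.039],[0.0,-0.0,0.04],[0.0,-0.0,0.039],[0.0,-0.0,0.04]] [np.float64(0.0), np.float64(0.0), np.float64(0.0), np.float64(0.0), np.float64(0.0), np.float64(0.0), np.float64(0.0), np.float64(0.0)]
end [454.8 -30.2  71.4] -0.059
```

servo_tool:
  linear:
    - [-0.014,-0.036,-0.001]
    - [-0.014,-0.036,-0.001]
    - [-0.013,-0.035,-0.001]
    - [-0.014,-0.036,-0.001]
    - [-0.013,-0.035,0]
    - [-0.014,-0.035,0]
    - [-0.014,-0.036,0]
    - [-0.013,-0.035,0]
  spin: [0,0.001,0.001,0.001,0.002,0.002,0.002,0.002]
  hand: 0.2

```text
time: 24.55
tool_pos: [455.0, -29.8, 135.3]
tcp_rot: [3.142, 0.0, -0.072]
contact_force: [-1.4, 0.0, -1.1]
grip_width: 55.2
finger_force: 0.0
```

servo_tool:
  linear:
    - [0,0,0.04]
    - [0,0,0.05]
    - [0,0,0.05]
    - [0,0,0.05]
    - [0,0,0.05]
    - [0,0,0.05]
    - [0,0,0.025]
    - [0,0,0]
  spin: [0,0,0,0,0,0,0,0]

```text
time: 25.55
tool_pos: [455.1, -30.3, 72.0]
tcp_rot: [-3.142, 0.001, -0.072]
contact_force: [-0.4, -0.2, -0.0]
grip_width: 54.9
finger_force: 0.0
```

servo_tool:
  linear:
    - [0,0,0]
    - [0,0,0]
    - [0,0,0]
    - [0,0,0]
    - [0,0,0]
    - [0,0,0]
    - [0,0,0]
    - [0,0,0]
  spin: [0,0,0,0,0,0,0,0]
  hand: -1

```text
time: 26.55
tool_pos: [455.3, -30.3, 72.5]
tcp_rot: [3.142, -0.0, -0.072]
contact_force: [-1.0, 2.0, 5.0]
grip_width: 26.0
finger_force: 29.9
```

```bash
python3 -c "
from h import *
st()
o=monitor.get_obs();s=[*o['tool_pos'],o['tcp_rot'][2]]
s=plan(s[0],s[1],151,s[3],8,s)
s=plan(452.1,375.1,151,-0.088,16,s);s=plan(s[0],s[1],55,-0.088,8,s)"
```

```text
t26.55 [455.3 -30.3  72.5] [ 3.142 -0.    -0.072] F [-1.  2.  5.] w26.0 f29.9
[[0.0,-0.0,-0.049],[0.0,-0.0,-0.049],[0.0,-0.0,-0.049],[0.0,-0.0,-0.049],[0.0,-0.0,-0.049],[0.0,-0.0,-0.049],[0.0,-0.0,-0.049],[0.0,-0.0,-0.05]] [np.float64(-0.0), np.float64(-0.0), np.float64(-0.0), np.float64(-0.0), np.float64(-0.0), np.float64(-0.0), np.float64(-0.0), np.float64(-0.0)]
end [455.3 -30.3 151.1] -0.072
[[-0.01,-0.126,0.0],[-0.01,-0.126,0.0],[-0.011,-0.126,0.0],[-0.011,-0.126,0.0],[-0.011,-0.126,0.0],[-0.011,-0.126,0.0],[-0.011,-0.126,0.0],[-0.011,-0.126,0.0]] [np.float64(0.001), np.float64(0.001), np.float64(0.001), np.float64(0.001), np.float64(0.001), np.float64(0.0), np.float64(0.001), np.float64(0.0)]
[[-0.011,-0.126,0.0],[-0.011,-0.126,0.0],[-0.012,-0.127,0.0],[-0.012,-0.126,0.0],[-0.012,-0.127,0.0],[-0.012,-0.126,0.0],[-0.011,-0.127,0.0],[-0.012,-0.126,0.0]] [np.float64(0.001), np.float64(0.0), np.float64(0.001), np.float64(0.0), np.float64(0.001), np.float64(0.0), np.float64(0.001), np.float64(0.0)]
end [452.1 375.1 151.1] -0.087
[[0.0,-0.0,0.06],[0.0,-0.0,0.06],[0.0,-0.0,0.06],[0.0,-0.0,0.06],[0.0,-0.0,0.06],[0.0,-0.0,0.06],[0.0,-0.0,0.06],[0.0,-0.0,0.06]] [np.float64(0.0), np.float64(0.0), np.float64(0.0), np.float64(0.0), np.float64(0.0), np.float64(0.0), np.float64(0.0), np.float64(0.0)]
end [452.1 375.1  55.1] -0.087
```

servo_tool:
  linear:
    - [0,0,-0.03]
    - [0,0,-0.05]
    - [0,0,-0.06]
    - [0,0,-0.06]
    - [0,0,-0.06]
    - [0,0,-0.05]
    - [0,0,-0.05]
    - [0,0,-0.035]
  spin: [0,0,0,0,0,0,0,0]

```text
time: 27.55
tool_pos: [455.2, -30.3, 151.9]
tcp_rot: [3.141, -0.0, -0.072]
contact_force: [-0.4, 0.5, -3.6]
grip_width: 26.3
finger_force: 29.9
```

servo_tool:
  linear:
    - [-0.01,-0.126,0]
    - [-0.01,-0.126,0]
    - [-0.011,-0.126,0]
    - [-0.011,-0.126,0]
    - [-0.011,-0.126,0]
    - [-0.011,-0.126,0]
    - [-0.011,-0.126,0]
    - [-0.011,-0.126,0]
  spin: [0.001,0.001,0.001,0.001,0.001,0,0.001,0]

```text
time: 28.55
tool_pos: [453.3, 172.9, 151.3]
tcp_rot: [3.141, 0.0, -0.081]
contact_force: [0.4, -0.5, -3.7]
grip_width: 26.0
finger_force: 29.9
```

servo_tool:
  linear:
    - [-0.011,-0.126,0]
    - [-0.011,-0.126,0]
    - [-0.012,-0.127,0]
    - [-0.012,-0.126,0]
    - [-0.012,-0.127,0]
    - [-0.012,-0.126,0]
    - [-0.011,-0.127,0]
    - [-0.012,-0.126,0]
  spin: [0.001,0,0.001,0,0.001,0,0.001,0]

```text
time: 29.55
tool_pos: [451.8, 375.8, 151.0]
tcp_rot: [3.141, 0.001, -0.087]
contact_force: [0.1, -0.4, -4.7]
grip_width: 26.0
finger_force: 29.9
```

servo_tool:
  linear:
    - [0,0,0.06]
    - [0,0,0.06]
    - [0,0,0.06]
    - [0,0,0.06]
    - [0,0,0.06]
    - [0,0,0.06]
    - [0,0,0.035]
    - [0,0,0]
  spin: [0,0,0,0,0,0,0,0]

```text
time: 30.55
tool_pos: [451.8, 374.9, 71.7]
tcp_rot: [3.141, 0.001, -0.088]
contact_force: [0.1, 0.5, -2.8]
grip_width: 26.0
finger_force: 29.9
```

```bash
python3 -c "
from h import *
st();snap('wrist','w6',scale=1.5625)"
```

```text
t30.55 [451.8 374.9  71.7] [ 3.141e+00  1.000e-03 -8.800e-02] F [ 0.1  0.5 -2.8] w26.0 f29.9
```

View pics/w6.png

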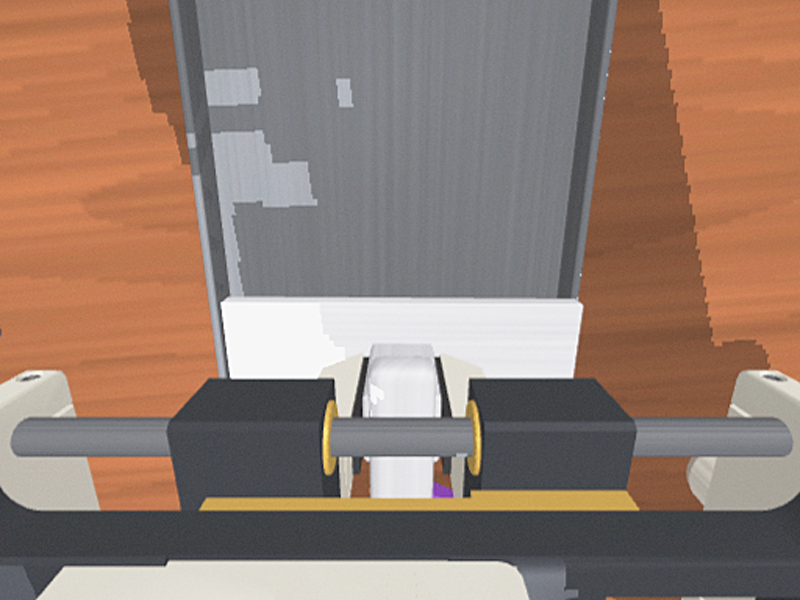

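The stake is over the near part of the tray, foot corners at (222,298) and (581,302). The tray's outer rims run left (172,0)-(213,300) and right (617,0)-(581,290).

```bash
python3 -c "
from h import *
f=lambda u,v,z:px2w('w6',(u/1.5625,v/1.5625),z)
a,b=f(222,296,42),f(581,301,42);m=(a+b)/2;print('foot',a,b,m,np.linalg.norm(a-b),np.arctan2(-(a-b)[0],(a-b)[1]))
l0,l1,r0,r1=f(172,0,22),f(213,300,22),f(617,0,22),f(581,290,22)
for p,q in((l0,l1),(r0,r1)): print(p,q,np.arctan2((p-q)[1],(p-q)[0]))
d=(l0-l1)/np.linalg.norm(l0-l1);n=np.array([-d[1],d[0]]);n=np.array([-d[1],d[0],0])
print('to left',(l1-m)@n,'to right',(r1-m)@n)"
```

```text
foot [489.28861954 445.77003781  42.        ] [474.47165055 299.57883467  42.        ] [481.88013504 372.67443624  42.        ] 146.94015940392293 -0.10100842818327553
[600.31683481 449.32610871  22.        ] [482.65357019 459.39434058  22.        ] -0.08536025572260693
[585.86129803 282.33200391  22.        ] [472.88127272 291.61177224  22.        ] -0.0819523990021883
to left 86.47009981257375 to right -81.53472955917148
```

servo_tool:
  linear:
    - [0.01,-0.012,0]
    - [0,0,0.03]
    - [0,0,0.03]
    - [0,0,0.03]
    - [0,0,0.02]
    - [0,0,0.01]
    - [0,0,0]
    - [0,0,0]
  spin: [0,0,0,0,0,0,0,0]

```text
time: 31.6
tool_pos: [454.4, 377.3, 48.5]
tcp_rot: [-3.141, -0.0, -0.088]
contact_force: [-0.1, 0.2, -4.2]
grip_width: 25.6
finger_force: 29.9
```

servo_tool:
  linear:
    - [0,0,0.005]
    - [0,0,0.003]
    - [0,0,0]
    - [0,0,0]
    - [0,0,0]
    - [0,0,0]
    - [0,0,0]
    - [0,0,0]
  spin: [0,0,0,0,0,0,0,0]

```text
time: 32.6
tool_pos: [454.2, 377.3, 46.6]
tcp_rot: [3.142, 0.0, -0.088]
contact_force: [0.1, -0.2, -3.5]
grip_width: 26.2
finger_force: 29.9
```

servo_tool:
  linear:
    - [0,0,0.004]
    - [0,0,0.003]
    - [0,0,0.002]
    - [0,0,0]
    - [0,0,0]
    - [0,0,0]
    - [0,0,0]
    - [0,0,0]
  spin: [0,0,0,0,0,0,0,0]

```text
time: 33.6
tool_pos: [454.3, 377.3, 46.5]
tcp_rot: [-3.141, -0.001, -0.087]
contact_force: [-2.5, -3.2, 8.3]
grip_width: 25.6
finger_force: 29.9
```

servo_tool:
  linear:
    - [0,0,0]
    - [0,0,0]
    - [0,0,0]
    - [0,0,0]
    - [0,0,-0.08]
    - [0,0,-0.12]
    - [0,0,-0.15]
    - [0,0,-0.15]
  spin: [0,0,0,0,0,0,0,0]
  hand: 0.3

```text
time: 34.6
tool_pos: [454.4, 377.4, 147.0]
tcp_rot: [-3.141, -0.001, -0.088]
contact_force: [0.5, 0.3, 0.0]
grip_width: 59.8
finger_force: 0.0
```

```bash
python3 -c "
from h import *
st();snap('top','t1',(110,130,310,240),4);snap('scene','s6')
flow('t0','t1',[(195,147),(196,181),(211,181),(211,147),(245,147),(260,152),(232,174),(248,179),(118,161)])
s=plan(626.7,161.1,150,1.63,16)"
```

```text
t34.60 [454.4 377.4 147. ] [-3.141e+00 -1.000e-03 -8.800e-02] F [0.5 0.3 0. ] w59.8 f0.0
[[-0.019999999552965164, -0.009999999776482582], [-0.009999999776482582, 0.029999999329447746], [0.03999999910593033, 0.019999999552965164], [0.019999999552965164, -0.009999999776482582], [-0.0, -0.0], [5.239999771118164, -6.449999809265137], [-0.019999999552965164, 0.009999999776482582], [7.489999771118164, 6.159999847412109], [65.06999969482422, 6.889999866485596]] [1 1 1 1 1 1 1 1 0]
[[0.059,0.063,-0.0],[0.052,0.069,-0.0],[0.044,0.074,-0.0],[0.036,0.078,-0.0],[0.028,0.082,-0.0],[0.019,0.084,-0.0],[0.01,0.086,-0.0],[0.0,0.086,-0.0]] [np.float64(-0.068), np.float64(-0.068), np.float64(-0.068), np.float64(-0.068), np.float64(-0.068), np.float64(-0.068), np.float64(-0.069), np.float64(-0.068)]
[[-0.009,0.086,-0.0],[-0.018,0.085,-0.0],[-0.027,0.082,-0.0],[-0.036,0.079,-0.0],[-0.044,0.074,-0.0],[-0.052,0.069,-0.001],[-0.059,0.063,-0.0],[-0.065,0.057,-0.001]] [np.float64(-0.069), np.float64(-0.068), np.float64(-0.069), np.float64(-0.068), np.float64(-0.069), np.float64(-0.068), np.float64(-0.069), np.float64(-0.068)]
end [626.7 161.1 150. ] 1.629
```

View pics/t1.png

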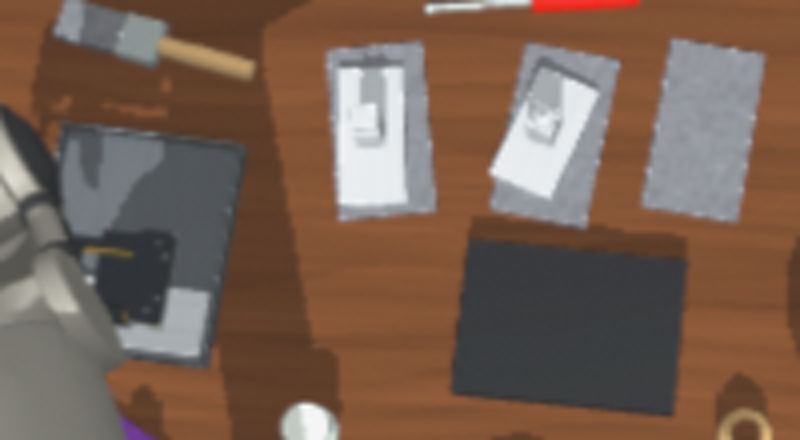

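The two remaining stakes are unmoved and the long one stands in the near part of the tray. Next is the middle (square-headed) stake.

servo_tool:
  linear:
    - [0.059,0.063,0]
    - [0.052,0.069,0]
    - [0.044,0.074,0]
    - [0.036,0.078,0]
    - [0.028,0.082,0]
    - [0.019,0.084,0]
    - [0.01,0.086,0]
    - [0,0.086,0]
  spin: [-0.068,-0.068,-0.068,-0.068,-0.068,-0.068,-0.069,-0.068]

```text
time: 35.7
tool_pos: [539.6, 268.2, 144.7]
tcp_rot: [-3.141, 0.001, 0.772]
contact_force: [0.0, 0.7, 0.7]
grip_width: 59.6
finger_force: 0.0
```

servo_tool:
  linear:
    - [-0.009,0.086,0]
    - [-0.018,0.085,0]
    - [-0.027,0.082,0]
    - [-0.036,0.079,0]
    - [-0.044,0.074,0]
    - [-0.052,0.069,0]
    - [-0.059,0.063,0]
    - [-0.065,0.057,0]
  spin: [-0.069,-0.068,-0.069,-0.068,-0.069,-0.068,-0.069,-0.068]

```text
time: 36.7
tool_pos: [624.9, 159.4, 144.7]
tcp_rot: [-3.141, 0.0, 1.633]
contact_force: [-0.6, -0.3, 0.2]
grip_width: 59.6
finger_force: 0.0
```

```bash
cat >> h.py <<'E'
def foot(name,guess,z,L,thr=205,show=False):
    """white foot blob nearest the guessed centre -> min-area rectangle in world at height z"""
    f=np.load(f"pics/{name}.npz")["f"]; m=((f.min(2)>thr)*255).astype(np.uint8)
    m=cv2.morphologyEx(m,cv2.MORPH_OPEN,np.ones((3,3)))
    cs,_=cv2.findContours(m,cv2.RETR_EXTERNAL,cv2.CHAIN_APPROX_NONE); g=w2px(name,[*guess,z])
    cs=[c for c in cs if cv2.contourArea(c)>150 and abs(cv2.pointPolygonTest(c,tuple(map(float,g)),True))<60]
    P=np.array([px2w(name,q[0],z)[:2] for q in max(cs,key=cv2.contourArea)],np.float32)
    r=cv2.minAreaRect(P); print(name,r)
E
python3 -c "
from h import *
st();snap('wrist','w7',scale=1.5625)
for t in (190,215): foot('w7',(626.7,161),12,130,t)"
```

```text
t36.70 [624.9 159.4 144.7] [-3.141  0.     1.633] F [-0.6 -0.3  0.2] w59.6 f0.0
w7 ((629.2965087890625, 158.4719696044922), (134.08111572265625, 69.70221710205078), 4.1055731773376465)
w7 ((629.7154541015625, 158.41688537597656), (132.13279724121094, 67.39324951171875), 5.206442356109619)
```

servo_tool:
  linear:
    - [0.006,0.018,0]
    - [0,0,0.08]
    - [0,0,0.08]
    - [0,0,0.08]
    - [0,0,0.08]
    - [0,0,0.08]
    - [0,0,0.07]
    - [0,0,0.035]
  spin: [-0.008,0,0,0,0,0,0,0]

```text
time: 37.75
tool_pos: [628.0, 161.2, 42.6]
tcp_rot: [-3.14, 0.0, 1.642]
contact_force: [-0.3, 0.4, -0.1]
grip_width: 59.7
finger_force: 0.0
```

servo_tool:
  linear:
    - [0,0,0]
    - [0,0,0]
    - [0,0,0]
    - [0,0,0]
    - [0,0,0]
    - [0,0,0]
    - [0,0,0]
    - [0,0,0]
  spin: [0,0,0,0,0,0,0,0]
  hand: -1

```text
time: 38.75
tool_pos: [628.6, 161.3, 44.4]
tcp_rot: [3.141, 0.0, 1.642]
contact_force: [-1.3, 0.5, 5.1]
grip_width: 26.0
finger_force: 29.9
```

servo_tool:
  linear:
    - [0,0,-0.03]
    - [0,0,-0.06]
    - [0,0,-0.08]
    - [0,0,-0.08]
    - [0,0,-0.08]
    - [0,0,-0.08]
    - [0,0,-0.08]
    - [0,0,-0.05]
  spin: [0,0,0.02,0.02,0.02,0.02,0.02,0.02]

```text
time: 39.75
tool_pos: [628.7, 161.3, 153.3]
tcp_rot: [3.14, -0.0, 1.451]
contact_force: [-0.2, -0.3, -3.0]
grip_width: 25.7
finger_force: 29.9
```

```bash
python3 -c "
from h import *
st()
s=plan(453,-29,150,-0.06,16)"
```

```text
t39.75 [628.7 161.3 153.3] [ 3.14  -0.     1.451] F [-0.2 -0.3 -3. ] w25.7 f29.9
[[-0.066,-0.047,0.001],[-0.07,-0.041,0.001],[-0.073,-0.034,0.001],[-0.076,-0.027,0.001],[-0.078,-0.02,0.001],[-0.08,-0.013,0.001],[-0.081,-0.005,0.001],[-0.081,0.003,0.001]] [np.float64(0.06), np.float64(0.06), np.float64(0.06), np.float64(0.06), np.float64(0.06), np.float64(0.06), np.float64(0.06), np.float64(0.06)]
[[-0.08,0.01,0.001],[-0.079,0.018,0.001],[-0.077,0.025,0.001],[-0.074,0.032,0.001],[-0.071,0.039,0.001],[-0.067,0.046,0.001],[-0.062,0.052,0.001],[-0.057,0.058,0.001]] [np.float64(0.06), np.float64(0.06), np.float64(0.06), np.float64(0.06), np.float64(0.061), np.float64(0.06), np.float64(0.061), np.float64(0.06)]
end [453.1 -29.  150.1] -0.06
```

servo_tool:
  linear:
    - [-0.066,-0.047,0.001]
    - [-0.07,-0.041,0.001]
    - [-0.073,-0.034,0.001]
    - [-0.076,-0.027,0.001]
    - [-0.078,-0.02,0.001]
    - [-0.08,-0.013,0.001]
    - [-0.081,-0.005,0.001]
    - [-0.081,0.003,0.001]
  spin: [0.06,0.06,0.06,0.06,0.06,0.06,0.06,0.06]

```text
time: 40.75
tool_pos: [540.4, 65.6, 150.5]
tcp_rot: [-3.142, 0.0, 0.695]
contact_force: [-0.6, -0.4, -3.2]
grip_width: 25.5
finger_force: 29.9
```

servo_tool:
  linear:
    - [-0.08,0.01,0.001]
    - [-0.079,0.018,0.001]
    - [-0.077,0.025,0.001]
    - [-0.074,0.032,0.001]
    - [-0.071,0.039,0.001]
    - [-0.067,0.046,0.001]
    - [-0.062,0.052,0.001]
    - [-0.057,0.058,0.001]
  spin: [0.06,0.06,0.06,0.06,0.06,0.06,0.06,0.06]

```text
time: 41.75
tool_pos: [452.9, -29.9, 149.0]
tcp_rot: [3.141, -0.0, -0.059]
contact_force: [-0.3, 0.2, -3.5]
grip_width: 25.6
finger_force: 29.9
```

servo_tool:
  linear:
    - [0,0,0.05]
    - [0,0,0.06]
    - [0,0,0.06]
    - [0,0,0.06]
    - [0,0,0.06]
    - [0,0,0.06]
    - [0,0,0.02]
    - [0,0,0]
  spin: [0,0,0,0,0,0,0,0]

```text
time: 42.75
tool_pos: [453.2, -29.5, 74.5]
tcp_rot: [-3.142, 0.0, -0.055]
contact_force: [0.1, 0.2, -3.5]
grip_width: 25.6
finger_force: 29.9
```

```bash
python3 -c "
from h import *
st();snap('wrist','w8',scale=1.5625);foot('w8',(470,-60),48,130,190);foot('w8',(470,0),48,130,190)"
```

```text
t42.75 [453.2 -29.5  74.5] [-3.142  0.    -0.055] F [ 0.1  0.2 -3.5] w25.6 f29.9
w8 ((458.9248352050781, -29.033447265625), (127.69165802001953, 56.25126647949219), 86.95502471923828)
w8 ((458.9248352050781, -29.033447265625), (127.69165802001953, 56.25126647949219), 86.95502471923828)
```

View pics/w8.png

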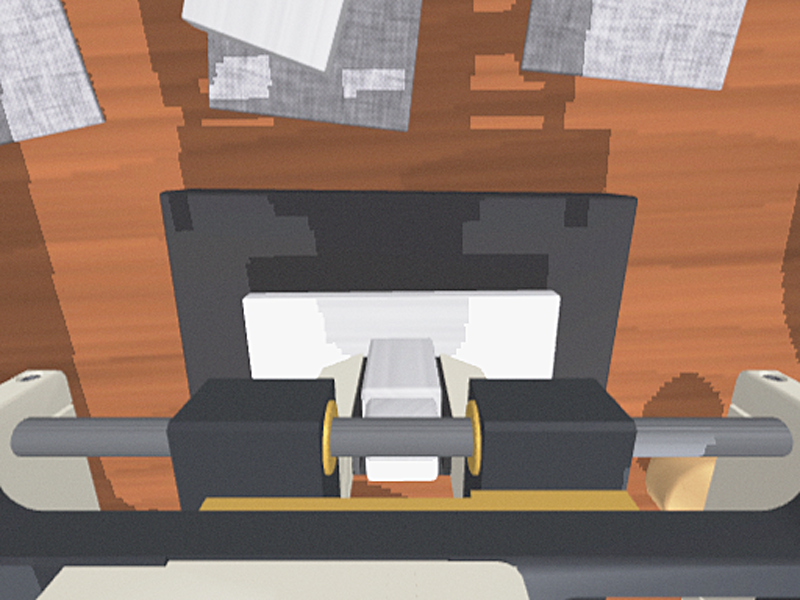

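The stake is centred over the plate, far edge running (243,295)-(559,293). I'll set it down.

servo_tool:
  linear:
    - [0,0,0.005]
    - [0,0,0.005]
    - [0,0,0.004]
    - [0,0,0.003]
    - [0,0,0]
    - [0,0,0]
    - [0,0,0]
    - [0,0,0]
  spin: [0,0,0,0,0,0,0,0]

```text
time: 43.8
tool_pos: [453.3, -29.5, 71.3]
tcp_rot: [3.141, -0.0, -0.055]
contact_force: [-0.3, -0.3, -2.2]
grip_width: 25.7
finger_force: 29.9
```

servo_tool:
  linear:
    - [0,0,0.004]
    - [0,0,0.002]
    - [0,0,0]
    - [0,0,0]
    - [0,0,0]
    - [0,0,0]
    - [0,0,0]
    - [0,0,0]
  spin: [0,0,0,0,0,0,0,0]

```text
time: 44.8
tool_pos: [453.4, -29.5, 71.3]
tcp_rot: [3.141, -0.001, -0.054]
contact_force: [-3.5, 0.4, 12.0]
grip_width: 25.7
finger_force: 29.9
```

servo_tool:
  linear:
    - [0,0,0]
    - [0,0,0]
    - [0,0,0]
    - [0,0,0]
    - [0,0,-0.08]
    - [0,0,-0.08]
    - [0,0,-0.08]
    - [0,0,-0.08]
  spin: [0,0,0,0,0,0,0,0]
  hand: 0.2

```text
time: 45.8
tool_pos: [453.2, -29.5, 134.5]
tcp_rot: [3.142, 0.0, -0.054]
contact_force: [0.8, 0.1, -0.1]
grip_width: 55.3
finger_force: 0.0
```

```bash
python3 -c "
from h import *
st()
R=np.array([[np.cos(-.057),-np.sin(-.057)],[np.sin(-.057),np.cos(-.057)]])
for L in (49,42):
  for s in (-1,1): print(L,[453.5,-29.3]+R@[s*23,-s*L])
p=[453.5,-29.3]+R@[-23,49]
s=plan(*p,135,-0.057,8)
f=np.load('pics/s1.npz')['T']"
```

```text
t45.80 [453.2 -29.5 134.5] [ 3.142  0.    -0.054] F [ 0.8  0.1 -0.1] w55.3 f0.0
49 [433.32884122  20.93071126]
49 [473.67115878 -79.53071126]
42 [432.93005724  13.94207968]
42 [474.06994276 -72.54207968]
[[-0.014,-0.031,-0.0],[-0.014,-0.031,-0.0],[-0.014,-0.031,-0.0],[-0.014,-0.031,-0.0],[-0.014,-0.031,-0.001],[-0.014,-0.03,-0.0],[-0.014,-0.031,-0.001],[-0.015,-0.03,-0.0]] [np.float64(0.0), np.float64(0.0), np.float64(0.0), np.float64(0.0), np.float64(0.0), np.float64(0.001), np.float64(0.0), np.float64(0.001)]
end [433.3  20.9 134.9] -0.058
```

servo_tool:
  linear:
    - [-0.028,-0.062,0]
    - [-0.028,-0.062,0]
    - [-0.028,-0.062,0]
    - [-0.028,-0.06,0]
    - [0,0,0]
    - [0,0,0]
    - [0,0,0]
    - [0,0,0]
  spin: [0,0,0,0,0,0,0,0]
  hand: -1

```text
time: 46.8
tool_pos: [433.7, 20.6, 134.1]
tcp_rot: [3.141, -0.0, -0.055]
contact_force: [-0.3, -0.0, -0.1]
grip_width: 0.5
finger_force: 0.0
```

servo_tool:
  linear:
    - [0,0,0.06]
    - [0,0,0.06]
    - [0,0,0.06]
    - [0,0,0.06]
    - [0,0,0.06]
    - [0,0,0.04]
    - [0,0,0.02]
    - [0,0,0]
  spin: [0,0,0,0,0,0,0,0]

```text
time: 47.8
tool_pos: [433.5, 20.9, 61.9]
tcp_rot: [3.142, 0.0, -0.054]
contact_force: [0.7, -0.4, -0.3]
grip_width: 0.3
finger_force: 0.0
```

```bash
python3 -c "
from h import *
st();snap('scene','s7',(200,130,330,220),3)"
```

```text
t47.80 [433.5  20.9  61.9] [ 3.142  0.    -0.054] F [ 0.7 -0.4 -0.3] w0.3 f0.0
```

servo_tool:
  linear:
    - [0,0,0.005]
    - [0,0,0.005]
    - [0,0,0.005]
    - [0,0,0.005]
    - [0,0,0]
    - [0,0,0]
    - [0,0,0]
    - [0,0,0]
  spin: [0,0,0,0,0,0,0,0]

```text
time: 48.85
tool_pos: [433.0, 21.0, 59.1]
tcp_rot: [3.141, 0.0, -0.054]
contact_force: [-6.5, 0.1, 17.4]
grip_width: -0.1
finger_force: 9.3
```

servo_tool:
  linear:
    - [0,0,0.003]
    - [0,0,0.002]
    - [0,0,0]
    - [0,0,0]
    - [0,0,0]
    - [0,0,0]
    - [0,0,0]
    - [0,0,0]
  spin: [0,0,0,0,0,0,0,0]

```text
time: 49.85
tool_pos: [433.0, 21.0, 58.9]
tcp_rot: [3.141, -0.0, -0.054]
contact_force: [-9.7, 0.5, 28.1]
grip_width: 0.5
finger_force: 14.6
```

```bash
cat >> h.py <<'E'
def cmp(a,b,L,c=(453.5,-29.3)):
    A,B=[np.float32(cv2.cvtColor(np.load(f"pics/{n}.npz")["f"],cv2.COLOR_BGR2GRAY)) for n in (a,b)]
    t=-.057; R=np.array([[np.cos(t),-np.sin(t)],[np.sin(t),np.cos(t)]])
    for nm,q,z in [("farR",(30,-L/2),42),("farL",(30,L/2),42),("farEdge",(30,-L/4),42),("head",(0,0),102),("plate",(70,-100),30)]:
        p=w2px(a,[*(np.array(c)+R@q),z]).round().astype(int); w=5
        P=A[p[1]-w:p[1]+w+1,p[0]-w:p[0]+w+1]; W=B[p[1]-w-5:p[1]+w+6,p[0]-w-5:p[0]+w+6]
        r=cv2.matchTemplate(W,P,cv2.TM_CCOEFF_NORMED); _,v,_,l=cv2.minMaxLoc(r)
        print(nm,p,"shift",l[0]-5,l[1]-5,"%.2f"%v,"absdiff %.1f"%abs(P-B[p[1]-w:p[1]+w+1,p[0]-w:p[0]+w+1]).mean())
E
python3 -c "
from h import *
snap('scene','s8')
print('known rocker');cmp('s1','s2',150);print('known back');cmp('s1','s3',150);print('now');cmp('s7','s8',130)
A=np.vstack([cv2.resize(np.load('pics/%s.npz'%n)['f'][148:200,220:296],None,fx=5.6,fy=5.6,interpolation=cv2.INTER_CUBIC) for n in('s7','s8')]);cv2.imwrite('pics/m1.png',A)"
```

```text
known rocker
farR [240 187] shift -1 -1 0.99 absdiff 20.2
farL [285 165] shift 0 -1 0.96 absdiff 9.8
farEdge [252 181] shift -1 -1 0.98 absdiff 24.7
head [256 153] shift 0 0 0.78 absdiff 22.4
plate [240 203] shift 0 0 0.99 absdiff 1.1
known back
farR [240 187] shift 0 0 0.98 absdiff 8.2
farL [285 165] shift 0 0 0.96 absdiff 18.9
farEdge [252 181] shift 3 -2 0.98 absdiff 14.2
head [256 153] shift 0 0 0.77 absdiff 45.2
plate [240 203] shift 0 0 0.99 absdiff 1.6
now
farR [243 185] shift 0 -1 0.98 absdiff 17.0
farL [282 167] shift 0 -1 0.97 absdiff 15.5
farEdge [253 181] shift 0 -1 0.95 absdiff 22.0
head [256 153] shift 0 0 0.89 absdiff 16.6
plate [240 203] shift 0 0 0.99 absdiff 1.3
```

Both far corners rose and the fingertip sank about 2 mm, so this stake rocks too. Next is the diagonal corner.

servo_tool:
  linear:
    - [0,0,-0.02]
    - [0,0,-0.06]
    - [0,0,-0.1]
    - [0,0,-0.1]
    - [0,0,-0.1]
    - [0,0,0]
    - [0,0,0]
    - [0,0,0]
  spin: [0,0,0,0,0,0,0,0]

```text
time: 50.9
tool_pos: [433.1, 20.9, 132.3]
tcp_rot: [-3.142, 0.002, -0.055]
contact_force: [-0.2, 0.4, 0.2]
grip_width: 0.4
finger_force: 0.0
```

```bash
python3 -c "
from h import *
st();snap('scene','s9');cmp('s7','s9',130)
s=plan(473.7,-79.5,135,-0.057,8)"
```

```text
t50.90 [433.1  20.9 132.3] [-3.142e+00  2.000e-03 -5.500e-02] F [-0.2  0.4  0.2] w0.4 f0.0
farR [243 185] shift 0 0 0.99 absdiff 7.0
farL [282 167] shift 0 -1 0.93 absdiff 24.5
farEdge [253 181] shift 0 0 0.95 absdiff 19.0
head [256 153] shift -1 -1 0.83 absdiff 43.8
plate [240 203] shift 0 0 0.99 absdiff 1.5
[[0.029,0.061,-0.002],[0.029,0.061,-0.002],[0.029,0.061,-0.002],[0.029,0.061,-0.001],[0.028,0.062,-0.002],[0.029,0.061,-0.001],[0.029,0.062,-0.002],[0.028,0.061,-0.001]] [np.float64(0.0), np.float64(0.0), np.float64(0.0), np.float64(0.0), np.float64(0.0), np.float64(0.001), np.float64(0.0), np.float64(0.001)]
end [473.7 -79.5 135. ] -0.058
```

servo_tool:
  linear:
    - [0.029,0.061,-0.002]
    - [0.029,0.061,-0.002]
    - [0.029,0.061,-0.002]
    - [0.029,0.061,-0.001]
    - [0.028,0.062,-0.002]
    - [0.029,0.061,-0.001]
    - [0.029,0.062,-0.002]
    - [0.028,0.061,-0.001]
  spin: [0,0,0,0,0,0,0,0]

```text
time: 51.95
tool_pos: [474.5, -80.3, 135.7]
tcp_rot: [3.141, -0.0, -0.055]
contact_force: [-0.5, -0.4, -0.0]
grip_width: 0.6
finger_force: 0.0
```

servo_tool:
  linear:
    - [0,0,0.06]
    - [0,0,0.06]
    - [0,0,0.06]
    - [0,0,0.06]
    - [0,0,0.06]
    - [0,0,0.04]
    - [0,0,0.02]
    - [0,0,0]
  spin: [0,0,0,0,0,0,0,0]

```text
time: 52.95
tool_pos: [474.2, -79.5, 63.6]
tcp_rot: [3.142, 0.0, -0.054]
contact_force: [1.0, -0.4, 0.2]
grip_width: 0.5
finger_force: 0.0
```

servo_tool:
  linear:
    - [0,0,0.005]
    - [0,0,0.005]
    - [0,0,0.005]
    - [0,0,0.003]
    - [0,0,0.002]
    - [0,0,0]
    - [0,0,0]
    - [0,0,0]
  spin: [0,0,0,0,0,0,0,0]

```text
time: 53.95
tool_pos: [474.9, -79.6, 60.1]
tcp_rot: [3.141, -0.002, -0.055]
contact_force: [3.4, 0.5, 6.2]
grip_width: 0.5
finger_force: 2.7
```

```bash
python3 -c "
from h import *
st();snap('scene','s10');cmp('s7','s10',130)"
```

```text
t53.95 [474.9 -79.6  60.1] [ 3.141e+00 -2.000e-03 -5.500e-02] F [3.4 0.5 6.2] w0.5 f2.7
farR [243 185] shift -1 0 0.92 absdiff 31.2
farL [282 167] shift 0 0 0.95 absdiff 20.2
farEdge [253 181] shift 5 -2 0.92 absdiff 45.7
head [256 153] shift -4 -5 0.28 absdiff 83.1
plate [240 203] shift 0 0 0.99 absdiff 3.4
```

servo_tool:
  linear:
    - [0,0,0.005]
    - [0,0,0.002]
    - [0,0,0]
    - [0,0,0]
    - [0,0,0]
    - [0,0,0]
    - [0,0,0]
    - [0,0,0]
  spin: [0,0,0,0,0,0,0,0]

```text
time: 55.0
tool_pos: [475.2, -79.8, 59.4]
tcp_rot: [3.141, -0.003, -0.055]
contact_force: [1.6, 1.3, 12.1]
grip_width: 0.0
finger_force: 6.2
```

```bash
python3 -c "
from h import *
st();snap('scene','s11')
I=[cv2.resize(np.load('pics/%s.npz'%n)['f'][140:200,220:300],None,fx=4.9,fy=4.9,interpolation=cv2.INTER_CUBIC) for n in('s7','s8','s9','s11')]
cv2.imwrite('pics/m1.png',np.vstack([np.hstack(I[:2]),np.hstack(I[2:])]))"
```

```text
t55.00 [475.2 -79.8  59.4] [ 3.141e+00 -3.000e-03 -5.500e-02] F [ 1.6  1.3 12.1] w0.0 f6.2
```

View pics/m1.png

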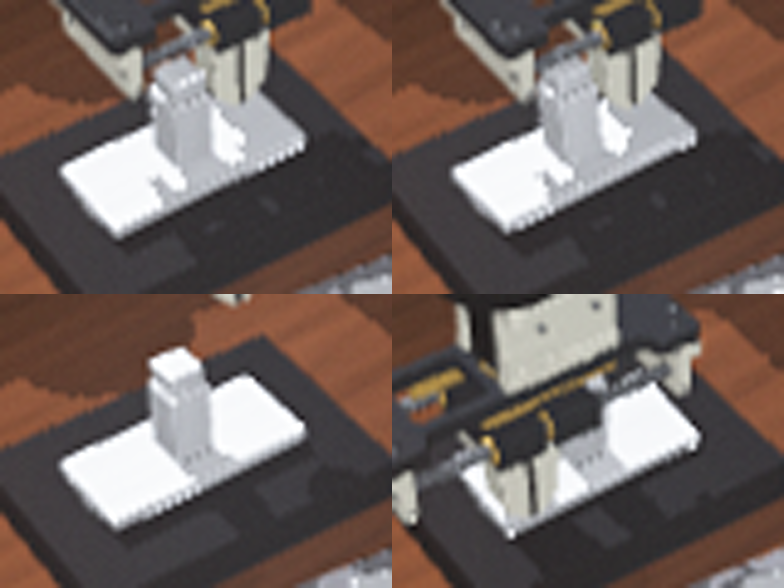

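Pressed on the robot side, the head leans back and the far edge lifts. Pressed on the far side, the far corner drops about 7 enlarged pixels, so this stake rocks and goes to the tray.

servo_tool:
  linear:
    - [0,0,-0.02]
    - [0,0,-0.06]
    - [0,0,-0.1]
    - [0,0,-0.1]
    - [0,0,-0.1]
    - [0,0,0]
    - [0,0,0]
    - [0,0,0]
  spin: [0,0,0,0,0,0,0,0]

```text
time: 56.05
tool_pos: [473.5, -79.3, 133.4]
tcp_rot: [-3.141, 0.002, -0.054]
contact_force: [0.2, -1.2, 0.6]
grip_width: 0.6
finger_force: 0.0
```

```bash
python3 -c "
from h import *
st();snap('wrist','w9');snap('scene','s12');foot('w9',(465,0),42,130,190);foot('w9',(465,0),42,130,150);foot('s12',(465,-29),42,130,190);cmp('s9','s12',130)
s=plan(454.5,-29.5,135,-0.066,8)"
```

```text
t56.05 [473.5 -79.3 133.4] [-3.141e+00  2.000e-03 -5.400e-02] F [ 0.2 -1.2  0.6] w0.6 f0.0
w9 ((456.6268310546875, 10.850008964538574), (49.87446594238281, 59.245361328125), 86.95294952392578)
w9 ((456.57421875, -28.889846801757812), (131.48606872558594, 60.03995895385742), 89.16495513916016)
s12 ((454.3223876953125, -67.8342056274414), (60.94842529296875, 62.31752395629883), 83.6998291015625)
farR [243 185] shift 0 0 0.98 absdiff 8.9
farL [282 167] shift 0 0 0.96 absdiff 9.0
farEdge [253 181] shift 0 0 0.98 absdiff 6.5
head [256 153] shift 0 0 0.89 absdiff 18.1
plate [240 203] shift 0 0 0.99 absdiff 1.4
[[-0.014,-0.03,-0.001],[-0.014,-0.031,-0.001],[-0.014,-0.03,-0.001],[-0.014,-0.03,-0.001],[-0.014,-0.031,-0.001],[-0.014,-0.03,-0.001],[-0.013,-0.031,-0.001],[-0.014,-0.03,-0.0]] [np.float64(0.001), np.float64(0.001), np.float64(0.001), np.float64(0.001), np.float64(0.001), np.float64(0.001), np.float64(0.001), np.float64(0.0)]
end [454.5 -29.5 135. ] -0.066
```

servo_tool:
  linear:
    - [-0.014,-0.03,-0.001]
    - [-0.014,-0.031,-0.001]
    - [-0.013,-0.03,-0.001]
    - [-0.014,-0.03,-0.001]
    - [-0.013,-0.031,-0.001]
    - [-0.013,-0.03,-0.001]
    - [-0.013,-0.031,-0.001]
    - [0,-0.03,0]
  spin: [0,0,0,0,0,0,0,0]
  hand: 0.2

```text
time: 57.15
tool_pos: [457.9, -29.5, 135.7]
tcp_rot: [3.141, -0.0, -0.055]
contact_force: [0.8, 0.5, -0.0]
grip_width: 55.3
finger_force: 0.0
```

servo_tool:
  linear:
    - [0,0,0.04]
    - [0,0,0.05]
    - [0,0,0.05]
    - [0,0,0.05]
    - [0,0,0.05]
    - [0,0,0.05]
    - [0,0,0.025]
    - [0,0,0]
  spin: [0,0,0,0,0,0,0,0]

```text
time: 58.15
tool_pos: [457.9, -29.9, 72.4]
tcp_rot: [-3.142, 0.001, -0.055]
contact_force: [-0.2, 0.2, 0.1]
grip_width: 54.9
finger_force: 0.0
```

servo_tool:
  linear:
    - [0,0,0]
    - [0,0,0]
    - [0,0,0]
    - [0,0,0]
    - [0,0,0]
    - [0,0,0]
    - [0,0,0]
    - [0,0,0]
  spin: [0,0,0,0,0,0,0,0]
  hand: -1

```text
time: 59.15
tool_pos: [458.2, -29.9, 72.9]
tcp_rot: [3.141, -0.0, -0.055]
contact_force: [0.1, 0.4, 4.4]
grip_width: 26.0
finger_force: 30.0
```

servo_tool:
  linear:
    - [0,0,-0.03]
    - [0,0,-0.05]
    - [0,0,-0.06]
    - [0,0,-0.06]
    - [0,0,-0.06]
    - [0,0,-0.05]
    - [0,0,-0.05]
    - [0,0,-0.035]
  spin: [0,0,0,0,0,0,0,0]

```text
time: 60.15
tool_pos: [458.1, -30.0, 152.4]
tcp_rot: [3.141, -0.0, -0.055]
contact_force: [0.3, -0.0, -4.1]
grip_width: 25.6
finger_force: 30.0
```

```bash
python3 -c "
from h import *
st();s=plan(581,366,151,-0.088,16);s=plan(581,366,72,-0.088,8,s)"
```

```text
t60.15 [458.1 -30.  152.4] [ 3.141 -0.    -0.055] F [ 0.3 -0.  -4.1] w25.6 f30.0
[[0.032,-0.126,0.0],[0.031,-0.126,0.0],[0.031,-0.126,0.0],[0.031,-0.126,0.001],[0.031,-0.126,0.0],[0.031,-0.126,0.001],[0.03,-0.126,0.0],[0.03,-0.126,0.001]] [np.float64(0.001), np.float64(0.001), np.float64(0.001), np.float64(0.001), np.float64(0.001), np.float64(0.001), np.float64(0.002), np.float64(0.001)]
[[0.03,-0.126,0.0],[0.029,-0.126,0.001],[0.029,-0.126,0.0],[0.029,-0.126,0.001],[0.029,-0.126,0.0],[0.028,-0.126,0.001],[0.028,-0.127,0.0],[0.028,-0.126,0.001]] [np.float64(0.002), np.float64(0.001), np.float64(0.002), np.float64(0.001), np.float64(0.002), np.float64(0.001), np.float64(0.002), np.float64(0.001)]
end [581.  365.9 151. ] -0.088
[[-0.0,-0.0,0.049],[-0.0,-0.0,0.049],[-0.0,-0.0,0.049],[-0.0,-0.0,0.05],[-0.0,-0.0,0.049],[-0.0,-0.0,0.05],[-0.0,-0.0,0.049],[-0.0,-0.0,0.05]] [np.float64(0.0), np.float64(0.0), np.float64(0.0), np.float64(0.0), np.float64(0.0), np.float64(0.0), np.float64(0.0), np.float64(0.0)]
end [581.  365.9  72. ] -0.088
```

servo_tool:
  linear:
    - [0.032,-0.126,0]
    - [0.031,-0.126,0]
    - [0.031,-0.126,0]
    - [0.031,-0.126,0.001]
    - [0.031,-0.126,0]
    - [0.031,-0.126,0.001]
    - [0.03,-0.126,0]
    - [0.03,-0.126,0.001]
  spin: [0.001,0.001,0.001,0.001,0.001,0.001,0.002,0.001]

```text
time: 61.15
tool_pos: [519.5, 169.2, 150.9]
tcp_rot: [3.141, 0.001, -0.069]
contact_force: [0.6, 0.8, -4.0]
grip_width: 25.9
finger_force: 30.0
```

servo_tool:
  linear:
    - [0.03,-0.126,0]
    - [0.029,-0.126,0.001]
    - [0.029,-0.126,0]
    - [0.029,-0.126,0.001]
    - [0.029,-0.126,0]
    - [0.028,-0.126,0.001]
    - [0.028,-0.127,0]
    - [0.028,-0.126,0.001]
  spin: [0.002,0.001,0.002,0.001,0.002,0.001,0.002,0.001]

```text
time: 62.15
tool_pos: [580.8, 366.7, 149.7]
tcp_rot: [3.141, 0.001, -0.088]
contact_force: [-0.1, -0.3, -3.4]
grip_width: 25.7
finger_force: 30.0
```

servo_tool:
  linear:
    - [0,0,0.06]
    - [0,0,0.06]
    - [0,0,0.06]
    - [0,0,0.06]
    - [0,0,0.06]
    - [0,0,0.06]
    - [0,0,0.035]
    - [0,0,0]
  spin: [0,0,0,0,0,0,0,0]

```text
time: 63.15
tool_pos: [580.6, 365.8, 70.6]
tcp_rot: [3.141, 0.001, -0.087]
contact_force: [0.9, 0.0, -4.0]
grip_width: 25.7
finger_force: 30.0
```

```bash
python3 -c "
from h import *
st();snap('wrist','w10');foot('w10',(600,366),42,130,170);foot('w10',(600,366),42,130,150)"
```

```text
t63.15 [580.6 365.8  70.6] [ 3.141e+00  1.000e-03 -8.700e-02] F [ 0.9  0.  -4. ] w25.7 f30.0
w10 ((583.8531494140625, 368.10809326171875), (131.374267578125, 54.46988296508789), 84.08119201660156)
w10 ((587.3823852539062, 374.1318359375), (144.83787536621094, 64.21174621582031), 77.43269348144531)
```

servo_tool:
  linear:
    - [-0.01,0,0]
    - [0,0,0.03]
    - [0,0,0.03]
    - [0,0,0.03]
    - [0,0,0.02]
    - [0,0,0.005]
    - [0,0,0]
    - [0,0,0]
  spin: [0,0,0,0,0,0,0,0]

```text
time: 64.2
tool_pos: [579.1, 366.2, 48.5]
tcp_rot: [-3.141, -0.0, -0.088]
contact_force: [0.1, -0.6, -4.5]
grip_width: 25.6
finger_force: 30.0
```

servo_tool:
  linear:
    - [0,0,0.004]
    - [0,0,0.004]
    - [0,0,0]
    - [0,0,0]
    - [0,0,0]
    - [0,0,0]
    - [0,0,0]
    - [0,0,0]
  spin: [0,0,0,0,0,0,0,0]

```text
time: 65.2
tool_pos: [579.1, 366.2, 47.0]
tcp_rot: [-3.141, -0.0, -0.087]
contact_force: [0.2, 0.1, 2.1]
grip_width: 26.0
finger_force: 30.0
```

servo_tool:
  linear:
    - [0,0,0]
    - [0,0,0]
    - [0,0,0]
    - [0,0,0]
    - [0,0,-0.08]
    - [0,0,-0.12]
    - [0,0,-0.15]
    - [0,0,-0.15]
  spin: [0,0,0,0,0,0,0,0]
  hand: 0.3

```text
time: 66.2
tool_pos: [579.1, 366.2, 149.0]
tcp_rot: [-3.141, -0.001, -0.087]
contact_force: [0.7, 0.2, -0.4]
grip_width: 59.3
finger_force: 0.0
```

```bash
python3 -c "
from h import *
st();snap('top','t2');snap('scene','s13')
flow('t0','t2',[(245,147),(260,152),(232,174),(248,179)])
flow('t1','t2',[(245,147),(260,152),(232,174),(248,179),(228,191)])
for t in (180,200):foot('t2',(636.5,1.4),12,112,t)
s=plan(637.5,1.4,150,1.20,16)"
```

```text
t66.20 [579.1 366.2 149. ] [-3.141e+00 -1.000e-03 -8.700e-02] F [ 0.7  0.2 -0.4] w59.3 f0.0
[[0.019999999552965164, 0.03999999910593033], [5.0, -6.409999847412109], [0.05999999865889549, -0.029999999329447746], [7.309999942779541, 5.989999771118164]] [1 1 1 1]
[[0.05000000074505806, 0.05000000074505806], [-0.10999999940395355, -0.019999999552965164], [0.07999999821186066, -0.03999999910593033], [-0.03999999910593033, -0.14000000059604645], [-0.09000000357627869, -0.2199999988079071]] [1 1 1 1 1]
t2 ((635.047119140625, 2.3918380737304688), (59.88445281982422, 113.44467163085938), 67.75505828857422)
t2 ((635.39013671875, 2.1376304626464844), (58.49201202392578, 111.56100463867188), 66.806396484375)
[[0.028,0.112,0.001],[0.018,0.114,0.001],[0.009,0.115,0.001],[0.0,0.116,0.001],[-0.009,0.115,0.001],[-0.018,0.114,0.001],[-0.028,0.112,0.001],[-0.036,0.11,0.0]] [np.float64(-0.051), np.float64(-0.051), np.float64(-0.051), np.float64(-0.051), np.float64(-0.051), np.float64(-0.051), np.float64(-0.051), np.float64(-0.051)]
[[-0.045,0.107,0.001],[-0.054,0.103,0.0],[-0.062,0.098,0.001],[-0.069,0.093,0.0],[-0.077,0.087,0.001],[-0.083,0.08,0.0],[-0.089,0.073,0.001],[-0.095,0.066,0.0]] [np.float64(-0.051), np.float64(-0.052), np.float64(-0.051), np.float64(-0.052), np.float64(-0.051), np.float64(-0.052), np.float64(-0.051), np.float64(-0.052)]
end [637.6   1.5 150.1] 1.201
```

servo_tool:
  linear:
    - [0.028,0.112,0]
    - [0.018,0.114,0]
    - [0.009,0.115,0]
    - [0,0.116,0]
    - [-0.009,0.115,0]
    - [-0.018,0.114,0]
    - [-0.028,0.112,0]
    - [-0.036,0.11,0]
  spin: [-0.051,-0.051,-0.051,-0.051,-0.051,-0.051,-0.051,-0.051]

```text
time: 67.3
tool_pos: [607.0, 182.7, 146.5]
tcp_rot: [-3.141, 0.0, 0.556]
contact_force: [0.5, 0.7, -0.6]
grip_width: 59.8
finger_force: 0.0
```

servo_tool:
  linear:
    - [-0.045,0.107,0]
    - [-0.054,0.103,0]
    - [-0.062,0.098,0]
    - [-0.069,0.093,0]
    - [-0.077,0.087,0]
    - [-0.083,0.08,0]
    - [-0.089,0.073,0]
    - [-0.095,0.066,0]
  spin: [-0.051,-0.052,-0.051,-0.052,-0.051,-0.051,-0.051,-0.05]

```text
time: 68.3
tool_pos: [635.3, -0.3, 146.5]
tcp_rot: [-3.141, 0.0, 1.198]
contact_force: [1.4, 0.4, -0.5]
grip_width: 59.5
finger_force: 0.0
```

```bash
python3 -c "
from h import *
st();snap('wrist','w11')
for t in (190,215): foot('w11',(636,1.8),12,112,t)"
```

```text
t68.30 [ 6.353e+02 -3.000e-01  1.465e+02] [-3.141  0.     1.198] F [ 1.4  0.4 -0.5] w59.5 f0.0
w11 ((640.4530639648438, -2.4539642333984375), (91.19943237304688, 159.2657470703125), 80.81340789794922)
w11 ((622.6214599609375, -6.189582824707031), (85.8238525390625, 135.72396850585938), 68.72380828857422)
```

servo_tool:
  linear:
    - [0.012,0,0]
    - [0,0,0.08]
    - [0,0,0.08]
    - [0,0,0.08]
    - [0,0,0.08]
    - [0,0,0.08]
    - [0,0,0.08]
    - [0,0,0.035]
  spin: [0.006,0,0,0,0,0,0,0]

```text
time: 69.35
tool_pos: [635.8, 2.6, 42.2]
tcp_rot: [-3.14, 0.001, 1.186]
contact_force: [0.6, 0.0, -0.3]
grip_width: 59.3
finger_force: 0.0
```

servo_tool:
  linear:
    - [0,0,0]
    - [0,0,0]
    - [0,0,0]
    - [0,0,0]
    - [0,0,0]
    - [0,0,0]
    - [0,0,0]
    - [0,0,0]
  spin: [0,0,0,0,0,0,0,0]
  hand: -1

```text
time: 70.35
tool_pos: [636.6, 2.6, 44.2]
tcp_rot: [3.141, -0.0, 1.186]
contact_force: [-0.5, 0.3, 5.4]
grip_width: 25.9
finger_force: 30.0
```

servo_tool:
  linear:
    - [0,0,-0.03]
    - [0,0,-0.06]
    - [0,0,-0.08]
    - [0,0,-0.08]
    - [0,0,-0.08]
    - [0,0,-0.08]
    - [0,0,-0.08]
    - [0,0,-0.05]
  spin: [0,0,0.02,0.02,0.02,0.02,0.02,0.02]

```text
time: 71.35
tool_pos: [636.6, 2.6, 153.1]
tcp_rot: [3.14, -0.001, 0.996]
contact_force: [0.9, 0.4, -3.3]
grip_width: 25.7
finger_force: 30.0
```

```bash
python3 -c "
from h import *
st()
s=plan(453,-29,150,-0.06,16)"
```

```text
t71.35 [636.6   2.6 153.1] [ 3.14e+00 -1.00e-03  9.96e-01] F [ 0.9  0.4 -3.3] w25.7 f30.0
[[-0.039,-0.043,0.001],[-0.042,-0.04,0.001],[-0.045,-0.037,0.001],[-0.047,-0.034,0.001],[-0.049,-0.031,0.001],[-0.051,-0.028,0.001],[-0.053,-0.024,0.001],[-0.055,-0.021,0.001]] [np.float64(0.042), np.float64(0.042), np.float64(0.042), np.float64(0.042), np.float64(0.042), np.float64(0.042), np.float64(0.042), np.float64(0.042)]
[[-0.056,-0.017,0.001],[-0.057,-0.013,0.001],[-0.057,-0.01,0.001],[-0.058,-0.006,0.001],[-0.058,-0.002,0.001],[-0.058,0.002,0.001],[-0.058,0.006,0.001],[-0.058,0.01,0.001]] [np.float64(0.042), np.float64(0.042), np.float64(0.042), np.float64(0.042), np.float64(0.042), np.float64(0.042), np.float64(0.042), np.float64(0.042)]
end [453.  -29.  149.9] -0.06
```

servo_tool:
  linear:
    - [-0.039,-0.043,0.001]
    - [-0.042,-0.04,0.001]
    - [-0.045,-0.037,0.001]
    - [-0.047,-0.034,0.001]
    - [-0.049,-0.031,0.001]
    - [-0.051,-0.028,0.001]
    - [-0.053,-0.024,0.001]
    - [-0.055,-0.021,0.001]
  spin: [0.042,0.042,0.042,0.042,0.042,0.042,0.042,0.042]

```text
time: 72.35
tool_pos: [544.1, -13.3, 150.2]
tcp_rot: [-3.142, 0.0, 0.467]
contact_force: [-0.1, -0.3, -3.2]
grip_width: 25.7
finger_force: 30.0
```

servo_tool:
  linear:
    - [-0.056,-0.017,0.001]
    - [-0.057,-0.013,0.001]
    - [-0.057,-0.01,0.001]
    - [-0.058,-0.006,0.001]
    - [-0.058,-0.002,0.001]
    - [-0.058,0.002,0.001]
    - [-0.058,0.006,0.001]
    - [-0.058,0.01,0.001]
  spin: [0.042,0.042,0.042,0.042,0.042,0.042,0.042,0.042]

```text
time: 73.35
tool_pos: [452.4, -29.5, 148.8]
tcp_rot: [3.141, -0.0, -0.061]
contact_force: [0.3, 0.3, -3.5]
grip_width: 25.7
finger_force: 30.0
```

servo_tool:
  linear:
    - [0,0,0.05]
    - [0,0,0.06]
    - [0,0,0.06]
    - [0,0,0.06]
    - [0,0,0.06]
    - [0,0,0.06]
    - [0,0,0.02]
    - [0,0,0]
  spin: [0,0,0,0,0,0,0,0]

```text
time: 74.35
tool_pos: [452.7, -29.4, 74.3]
tcp_rot: [3.142, 0.0, -0.058]
contact_force: [0.3, 0.8, -3.6]
grip_width: 25.7
finger_force: 30.0
```

```bash
python3 -c "
from h import *
st();snap('wrist','w12');foot('w12',(470,0),44,112,190);foot('w12',(470,0),44,112,170)"
```

```text
t74.35 [452.7 -29.4  74.3] [ 3.142  0.    -0.058] F [ 0.3  0.8 -3.6] w25.7 f30.0
w12 ((456.3352355957031, -28.944225311279297), (112.55165100097656, 56.87832260131836), 86.7661361694336)
w12 ((456.6651611328125, -28.996826171875), (112.69420623779297, 57.543121337890625), 86.76602172851562)
```

servo_tool:
  linear:
    - [-0.005,0,0.005]
    - [0,0,0.005]
    - [0,0,0.004]
    - [0,0,0.003]
    - [0,0,0.002]
    - [0,0,0]
    - [0,0,0]
    - [0,0,0]
  spin: [0,0,0,0,0,0,0,0]

```text
time: 75.4
tool_pos: [451.8, -29.3, 71.2]
tcp_rot: [3.141, -0.0, -0.058]
contact_force: [-2.3, 1.3, 6.1]
grip_width: 25.9
finger_force: 30.0
```

servo_tool:
  linear:
    - [0,0,0.002]
    - [0,0,0.001]
    - [0,0,0]
    - [0,0,0]
    - [0,0,0]
    - [0,0,0]
    - [0,0,0]
    - [0,0,0]
  spin: [0,0,0,0,0,0,0,0]

```text
time: 76.4
tool_pos: [451.8, -29.4, 71.2]
tcp_rot: [3.141, -0.001, -0.058]
contact_force: [-5.3, 1.4, 13.6]
grip_width: 25.7
finger_force: 30.0
```

servo_tool:
  linear:
    - [0,0,0]
    - [0,0,0]
    - [0,0,0]
    - [0,0,0]
    - [0,0,-0.08]
    - [0,0,-0.08]
    - [0,0,-0.08]
    - [0,0,-0.08]
  spin: [0,0,0,0,0,0,0,0]
  hand: 0.2

```text
time: 77.4
tool_pos: [451.7, -29.3, 134.5]
tcp_rot: [3.142, 0.0, -0.058]
contact_force: [-0.7, 0.6, 0.7]
grip_width: 54.9
finger_force: 0.0
```

servo_tool:
  linear:
    - [-0.027,-0.053,0]
    - [-0.027,-0.053,0]
    - [-0.027,-0.053,0]
    - [-0.026,-0.052,0]
    - [0,0,0]
    - [0,0,0]
    - [0,0,0]
    - [0,0,0]
  spin: [0,0,0,0,0,0,0,0]
  hand: -1

```text
time: 78.4
tool_pos: [432.9, 13.8, 134.1]
tcp_rot: [3.141, -0.0, -0.058]
contact_force: [0.4, 0.0, -0.1]
grip_width: 0.1
finger_force: 0.0
```

servo_tool:
  linear:
    - [0,0,0.06]
    - [0,0,0.06]
    - [0,0,0.06]
    - [0,0,0.06]
    - [0,0,0.06]
    - [0,0,0.04]
    - [0,0,0.02]
    - [0,0,0]
  spin: [0,0,0,0,0,0,0,0]

```text
time: 79.4
tool_pos: [432.8, 14.0, 62.0]
tcp_rot: [3.142, 0.0, -0.058]
contact_force: [0.8, -0.2, -0.0]
grip_width: 0.3
finger_force: 0.0
```

```bash
python3 -c "
from h import *
st();snap('scene','s14')"
```

```text
t79.40 [432.8  14.   62. ] [ 3.142  0.    -0.058] F [ 0.8 -0.2 -0. ] w0.3 f0.0
```

servo_tool:
  linear:
    - [0,0,0.005]
    - [0,0,0.003]
    - [0,0,0.002]
    - [0,0,0.002]
    - [0,0,0]
    - [0,0,0]
    - [0,0,0]
    - [0,0,0]
  spin: [0,0,0,0,0,0,0,0]

```text
time: 80.45
tool_pos: [433.1, 14.0, 61.0]
tcp_rot: [3.141, -0.001, -0.057]
contact_force: [-3.6, -0.5, 15.1]
grip_width: 0.3
finger_force: 7.5
```

```bash
python3 -c "
from h import *
snap('scene','s15');cmp('s14','s15',112)"
```

```text
farR [246 184] shift 0 0 1.00 absdiff 1.6
farL [280 168] shift 0 0 1.00 absdiff 1.3
farEdge [255 180] shift 0 0 1.00 absdiff 0.9
head [256 153] shift 0 0 0.97 absdiff 7.6
plate [240 203] shift 0 0 0.99 absdiff 1.2
```

servo_tool:
  linear:
    - [0,0,-0.02]
    - [0,0,-0.06]
    - [0,0,-0.1]
    - [0,0,-0.1]
    - [0,0,-0.09]
    - [0,0,0]
    - [0,0,0]
    - [0,0,0]
  spin: [0,0,0,0,0,0,0,0]

```text
time: 81.5
tool_pos: [432.3, 14.1, 133.0]
tcp_rot: [-3.142, 0.001, -0.058]
contact_force: [0.9, 1.3, -0.9]
grip_width: 0.4
finger_force: 0.0
```

```bash
python3 -c "
from h import *
st();s=plan(474.1,-72.5,134,-0.057,8)"
```

```text
t81.50 [432.3  14.1 133. ] [-3.142e+00  1.000e-03 -5.800e-02] F [ 0.9  1.3 -0.9] w0.4 f0.0
[[0.029,0.053,-0.001],[0.029,0.052,-0.001],[0.029,0.053,-0.0],[0.029,0.052,-0.001],[0.029,0.053,-0.0],[0.029,0.052,-0.001],[0.03,0.053,-0.0],[0.029,0.052,-0.001]] [np.float64(-0.0), np.float64(-0.0), np.float64(-0.0), np.float64(-0.0), np.float64(-0.0), np.float64(-0.0), np.float64(-0.0), np.float64(-0.0)]
end [474.  -72.5 134. ] -0.058
```

No motion at 15 N, so this stake does not rock here. Next is the diagonal corner.

servo_tool:
  linear:
    - [0.029,0.053,-0.001]
    - [0.029,0.052,-0.001]
    - [0.029,0.053,0]
    - [0.029,0.052,-0.001]
    - [0.029,0.053,0]
    - [0.029,0.052,-0.001]
    - [0.03,0.053,0]
    - [0.029,0.052,-0.001]
  spin: [0,0,0,0,0,0,0,0]

```text
time: 82.5
tool_pos: [474.8, -73.2, 134.7]
tcp_rot: [3.142, -0.0, -0.058]
contact_force: [0.3, -0.4, 0.3]
grip_width: 0.4
finger_force: 0.0
```

servo_tool:
  linear:
    - [0,0,0.06]
    - [0,0,0.06]
    - [0,0,0.06]
    - [0,0,0.06]
    - [0,0,0.06]
    - [0,0,0.04]
    - [0,0,0.02]
    - [0,0,0]
  spin: [0,0,0,0,0,0,0,0]

```text
time: 83.5
tool_pos: [474.5, -72.5, 62.6]
tcp_rot: [3.142, 0.0, -0.058]
contact_force: [-0.4, -0.3, -0.3]
grip_width: 0.6
finger_force: 0.0
```

```bash
python3 -c "
from h import *
st();snap('scene','s16')"
```

```text
t83.50 [474.5 -72.5  62.6] [ 3.142  0.    -0.058] F [-0.4 -0.3 -0.3] w0.6 f0.0
```

servo_tool:
  linear:
    - [0,0,0.005]
    - [0,0,0.003]
    - [0,0,0.002]
    - [0,0,0.001]
    - [0,0,0]
    - [0,0,0]
    - [0,0,0]
    - [0,0,0]
  spin: [0,0,0,0,0,0,0,0]

```text
time: 84.55
tool_pos: [474.6, -72.6, 61.0]
tcp_rot: [3.141, -0.001, -0.058]
contact_force: [-1.8, 0.2, 4.8]
grip_width: 0.4
finger_force: 2.8
```

servo_tool:
  linear:
    - [0,0,0.004]
    - [0,0,0]
    - [0,0,0]
    - [0,0,0]
    - [0,0,0]
    - [0,0,0]
    - [0,0,0]
    - [0,0,0]
  spin: [0,0,0,0,0,0,0,0]

```text
time: 85.55
tool_pos: [474.7, -72.6, 61.0]
tcp_rot: [3.141, -0.001, -0.058]
contact_force: [-4.2, 0.9, 13.1]
grip_width: 0.0
finger_force: 6.8
```

```bash
python3 -c "
from h import *
snap('scene','s17');cmp('s16','s17',112)"
```

```text
farR [246 184] shift 0 0 0.99 absdiff 4.4
farL [280 168] shift 0 0 1.00 absdiff 1.1
farEdge [255 180] shift 0 0 1.00 absdiff 2.7
head [256 153] shift -1 1 1.00 absdiff 13.4
plate [240 203] shift 0 0 1.00 absdiff 1.2
```

servo_tool:
  linear:
    - [0,0,-0.02]
    - [0,0,-0.06]
    - [0,0,-0.1]
    - [0,0,-0.1]
    - [0,0,-0.09]
    - [0,0,0]
    - [0,0,0]
    - [0,0,0]
  spin: [0,0,0,0,0,0,0,0]

```text
time: 86.6
tool_pos: [474.0, -72.4, 133.0]
tcp_rot: [-3.141, 0.001, -0.058]
contact_force: [0.1, 0.8, -0.0]
grip_width: 0.4
finger_force: 0.0
```

```bash
python3 -c "
from h import *
st();snap('wrist','w13');foot('w13',(465,0),42,112,150)
s=plan(453,-29.2,135,-0.058,8)"
```

```text
t86.60 [474.  -72.4 133. ] [-3.141e+00  1.000e-03 -5.800e-02] F [ 0.1  0.8 -0. ] w0.4 f0.0
w13 ((453.0420227050781, -35.509552001953125), (125.71147918701172, 62.28971481323242), 86.77141571044922)
[[-0.015,-0.026,-0.001],[-0.015,-0.026,-0.001],[-0.015,-0.026,-0.001],[-0.015,-0.026,-0.001],[-0.014,-0.026,-0.002],[-0.015,-0.027,-0.001],[-0.014,-0.026,-0.002],[-0.015,-0.027,-0.001]] [np.float64(0.0), np.float64(0.0), np.float64(0.0), np.float64(0.0), np.float64(0.0), np.float64(0.0), np.float64(0.0), np.float64(0.0)]
end [452.9 -29.1 135. ] -0.058
```

servo_tool:
  linear:
    - [-0.015,-0.026,-0.001]
    - [-0.015,-0.026,-0.001]
    - [-0.015,-0.026,-0.001]
    - [-0.015,-0.026,-0.001]
    - [-0.014,-0.026,-0.001]
    - [-0.015,-0.027,-0.001]
    - [-0.014,-0.026,-0.001]
    - [-0.015,-0.027,-0.001]
  spin: [0,0,0,0,0,0,0,0]
  hand: 0.2

```text
time: 87.65
tool_pos: [453.2, -28.9, 135.3]
tcp_rot: [3.141, -0.0, -0.058]
contact_force: [0.3, -0.5, 0.4]
grip_width: 55.1
finger_force: 0.0
```

servo_tool:
  linear:
    - [0,0,0.04]
    - [0,0,0.05]
    - [0,0,0.05]
    - [0,0,0.05]
    - [0,0,0.05]
    - [0,0,0.05]
    - [0,0,0.025]
    - [0,0,0]
  spin: [0,0,0,0,0,0,0,0]

```text
time: 88.65
tool_pos: [453.2, -29.2, 72.0]
tcp_rot: [-3.142, 0.001, -0.058]
contact_force: [-0.4, -0.1, 0.8]
grip_width: 55.2
finger_force: 0.0
```

servo_tool:
  linear:
    - [0,0,0]
    - [0,0,0]
    - [0,0,0]
    - [0,0,0]
    - [0,0,0]
    - [0,0,0]
    - [0,0,0]
    - [0,0,0]
  spin: [0,0,0,0,0,0,0,0]
  hand: -1

```text
time: 89.65
tool_pos: [453.5, -29.3, 72.5]
tcp_rot: [3.141, -0.0, -0.058]
contact_force: [-1.7, -0.6, 5.4]
grip_width: 25.9
finger_force: 30.0
```

servo_tool:
  linear:
    - [0,0,-0.03]
    - [0,0,-0.05]
    - [0,0,-0.06]
    - [0,0,-0.06]
    - [0,0,-0.06]
    - [0,0,-0.05]
    - [0,0,-0.05]
    - [0,0,-0.035]
  spin: [0,0,0,0,0,0,0,0]

```text
time: 90.65
tool_pos: [453.4, -29.3, 152.0]
tcp_rot: [3.141, -0.0, -0.058]
contact_force: [0.3, 0.0, -2.6]
grip_width: 25.7
finger_force: 30.0
```

```bash
python3 -c "
from h import *
st();s=plan(487.3,-356.6,151,-0.042,16)"
```

```text
t90.65 [453.4 -29.3 152. ] [ 3.141 -0.    -0.058] F [ 0.3  0.  -2.6] w25.7 f30.0
[[0.016,0.102,0.0],[0.016,0.102,0.0],[0.016,0.101,0.0],[0.016,0.102,0.0],[0.016,0.102,0.0],[0.016,0.102,0.0],[0.016,0.101,0.0],[0.016,0.102,0.001]] [np.float64(-0.001), np.float64(-0.001), np.float64(-0.001), np.float64(-0.001), np.float64(-0.0), np.float64(-0.001), np.float64(-0.0), np.float64(-0.001)]
[[0.016,0.102,0.0],[0.015,0.101,0.001],[0.015,0.102,0.0],[0.015,0.101,0.001],[0.015,0.102,0.0],[0.015,0.101,0.001],[0.016,0.102,0.0],[0.015,0.101,0.001]] [np.float64(-0.0), np.float64(-0.001), np.float64(-0.0), np.float64(-0.001), np.float64(-0.0), np.float64(-0.001), np.float64(-0.0), np.float64(-0.001)]
end [ 487.3 -356.5  151. ] -0.042
```

servo_tool:
  linear:
    - [0.016,0.102,0]
    - [0.016,0.102,0]
    - [0.016,0.101,0]
    - [0.016,0.102,0]
    - [0.016,0.102,0]
    - [0.016,0.102,0]
    - [0.016,0.101,0]
    - [0.016,0.102,0.001]
  spin: [-0.001,-0.001,-0.001,-0.001,0,-0.001,0,-0.001]

```text
time: 91.65
tool_pos: [470.4, -194.2, 151.1]
tcp_rot: [-3.142, 0.0, -0.048]
contact_force: [-0.6, 0.5, -2.8]
grip_width: 25.9
finger_force: 30.0
```

servo_tool:
  linear:
    - [0.016,0.102,0]
    - [0.015,0.101,0.001]
    - [0.015,0.102,0]
    - [0.015,0.101,0.001]
    - [0.015,0.102,0]
    - [0.015,0.101,0.001]
    - [0.016,0.102,0]
    - [0.015,0.101,0.001]
  spin: [0,-0.001,0,-0.001,0,-0.001,0,-0.001]

```text
time: 92.65
tool_pos: [487.3, -357.9, 150.2]
tcp_rot: [3.142, 0.0, -0.042]
contact_force: [0.1, 0.9, -2.9]
grip_width: 25.8
finger_force: 30.0
```

servo_tool:
  linear:
    - [0,0,0.05]
    - [0,0,0.06]
    - [0,0,0.06]
    - [0,0,0.06]
    - [0,0,0.06]
    - [0,0,0.06]
    - [0,0,0.05]
    - [0,0,0.04]
  spin: [0,0,0,0,0,0,0,0]

```text
time: 93.65
tool_pos: [487.2, -356.5, 61.6]
tcp_rot: [-3.142, 0.0, -0.042]
contact_force: [-0.5, 1.2, -2.7]
grip_width: 25.9
finger_force: 30.0
```

servo_tool:
  linear:
    - [0,0,0.03]
    - [0,0,0.02]
    - [0,0,0.005]
    - [0,0,0]
    - [0,0,0]
    - [0,0,0]
    - [0,0,0]
    - [0,0,0]
  spin: [0,0,0,0,0,0,0,0]

```text
time: 94.65
tool_pos: [487.2, -356.5, 51.4]
tcp_rot: [3.141, -0.0, -0.042]
contact_force: [0.0, -0.1, -3.3]
grip_width: 26.0
finger_force: 30.0
```

servo_tool:
  linear:
    - [0,0,0.004]
    - [0,0,0.003]
    - [0,0,0.001]
    - [0,0,0]
    - [0,0,0]
    - [0,0,0]
    - [0,0,0]
    - [0,0,0]
  spin: [0,0,0,0,0,0,0,0]

```text
time: 95.65
tool_pos: [487.3, -356.6, 50.5]
tcp_rot: [3.141, -0.0, -0.042]
contact_force: [-1.6, 1.5, 4.9]
grip_width: 25.6
finger_force: 30.0
```

Down on the floor. Next I'll release, lift and check.

servo_tool:
  linear:
    - [0,0,0]
    - [0,0,0]
    - [0,0,0]
    - [0,0,0]
    - [0,0,-0.08]
    - [0,0,-0.12]
    - [0,0,-0.15]
    - [0,0,-0.15]
  spin: [0,0,0,0,0,0,0,0]
  hand: 0.2

```text
time: 96.65
tool_pos: [487.3, -356.6, 151.9]
tcp_rot: [3.141, -0.001, -0.042]
contact_force: [-0.5, 0.3, 0.4]
grip_width: 54.9
finger_force: 0.0
```

servo_tool:
  linear:
    - [0,0,-0.2]
    - [-0.1,0.1,0]
    - [-0.2,0.1,0]
    - [-0.2,0.1,0]
    - [-0.2,0.1,0]
    - [0,0,0]
    - [0,0,0]
    - [0,0,0]
  spin: [0,0,0,0,0,0,0,0]

```text
time: 97.65
tool_pos: [345.0, -430.1, 190.1]
tcp_rot: [3.141, -0.001, -0.041]
contact_force: [-0.9, -0.4, -0.4]
grip_width: 54.8
finger_force: 0.0
```

```bash
python3 -c "
from h import *
st();snap('top','t3');f=np.load('pics/t3.npz')['f']
g=snap('scene','s18')['frame']
a=cv2.resize(f[125:245,105:385],(800,343),interpolation=cv2.INTER_CUBIC);b=cv2.resize(g[90:310,90:430],(396,256),interpolation=cv2.INTER_AREA)
b=np.hstack([cv2.resize(g[105:170,330:420],(400,256)),cv2.resize(g[190:300,100:215],(400,256))])
cv2.imwrite('pics/fin.png',np.vstack([a,b]))"
```

```text
t97.65 [ 345.  -430.1  190.1] [ 3.141e+00 -1.000e-03 -4.100e-02] F [-0.9 -0.4 -0.4] w54.8 f0.0
```

View pics/fin.png

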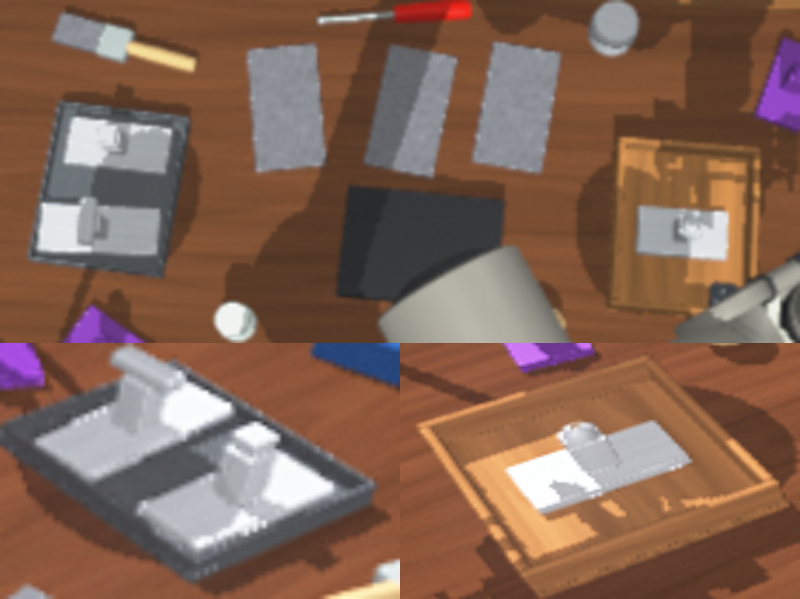

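Both rockers stand flat in the tray at (105,140) and (95,225). The sound stake stands in the box at (685,232), and everything else is in place. Handing in.

```bash
python3 -c "
from h import *
print(workorder.close_job())"
```

```text
the job is handed in; nothing more can be done
None
```

I handed the job in: the long (cross-bar) and middle (square-head) stakes rocked and now stand in the steel tray, and the short (domed) stake did not rock and stands in the wooden box.

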